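# Take down the lantern, fold its hook away and switch it on

## Robot

A 6-joint arm with a two-finger parallel gripper is mounted at the origin on the work surface. World frame = base frame: x ahead of the robot, y to its left, z up, the work surface at z = 0. Lengths are in m, angles in rad, forces in N, time in s.
With the tool pointing down it reaches from about 0.225 to 0.875 m from the base axis. Payload 3.4 kg.
Tool frame: the origin (TCP) lies at the very end of the fingers, on their centre line; the grasp point (between the pads) lies 19 mm behind it; z points along the fingers, y is the direction in which the jaws open and shut (so a half turn about z gives the same grasp; the last joint's range is limited). The gripper opens to 85 mm and grips with 20 to 120 N. Pads are 22 mm wide; open, the fingers measure 114 mm over their backs; the gripper's body (76 mm by 85 mm) begins 54 mm behind the grasp point. The pads swing forward as they close: fully open they stand 13 mm farther back than shut.
Start: joints at [1.017, 0.276, 1.505, -0, 1.361, -0.121], TCP at [0.241, 0.522, 0.198] pointing down, gripper open.
Joint ranges: [-2.89, 2.89], [-0.75, 2.08], [0.22, 2.7], [-1.18, 4.32], [0.11, 2.71], [-2.7, 2.7]. Speed limits (rad/s): [2.57, 2.57, 3.14, 3.14, 3.14, 3.14].

## Interface

Orientations are given as a unit quaternion [w, x, y, z].
In Python, from rig import telemetry, cams, sign_off, spotter gives the robot as it stands.
- The arm moves only by the tool servo_tool, never from a script. Its argument "steps" is a list of rows, each a list of 6 numbers: the shift along the tool's x, y, z in mm, then the turn, a rotation vector about the tool's x, y, z in degrees. In form: [[x, y, z, ax, ay, az], ...]. A call has 1 to 8 rows; each row is the pose to reach, as a shift and turn from the pose commanded when the call began, along the tool's axes at that moment; what a row does not reach only later rows make up. A row lasts 1/10 s, in which the tool goes at most 50 mm and 8.59 degrees, less where a joint would pass 70% of its speed; a pose out of reach is approached as far as the arm can. A call with a gripper value outside its range is refused whole. "hand" is the closure in counts, from 0 (fully open) to 255 (shut), set as the call begins (left out, the last holds). The fingers move at their own pace and stop on an object; "grip_force" is the grip in N (left out, the last holds). Time passes only in rows, so rows that repeat a pose let the fingers close. It gives the time, the measured TCP pose, the force and the opening at its end, in the units of the state.
- telemetry.get_state(): the state, without advancing time (a new reading comes with each control period).
- cams.get_image(name): name is "scene" or "top" or "wrist"; returns (picture, depth): 400x640x3 uint8, red, green, blue; 400x640 float32, m along the optical axis (not along the pixel's ray), 0 where there is no reading.
- cams.camera_model(name): a dict with "camera_matrix" (3x3 intrinsics, pixels), "origin" and "rotation" of the camera in the world; the wrist camera has in their place "tool_from_camera" (4x4, takes a point from camera to tool coordinates, whose origin is the TCP and whose axes are the flange's). Camera axes: x right, y up, looking along -z (the intrinsics and any distortion apply to the point x, -y, -z); pixel columns grow to the right and rows downward; lengths in m; the calibration is good to about 2 mm. The wrist camera is an equidistant fisheye: a pixel r from the principal point sees the ray r / f radians off the axis. A picture is of the moment at which its call begins: read the wrist's pose just before it. camera_model takes no time and is no camera call.
- sign_off(): hands the job in, once; it reports no verdict.
Trained networks look in the newest picture that a camera, given by its name, has taken for a name from the list of things; names that differ only in an ending like _2 or _b are one class to them, and where a whole thing is asked for, a point or a joint stands for the part that bears it (a point fixed in the world has none). Each returns a list of dicts, best first, with "conf" (0 to 1); they miss things now and then, are a little off and sometimes report something else, mostly with a low value. They report only what shows in the picture. A call takes as long as a camera call. They do not tell look-alikes from the thing itself.
- spotter.outline_of(query, camera): "region" (400x640 bool, what is visible of it) and "rect" ([left, top, width, height] in pixels, round what is visible of it).
The state is a dict: "clock": time; "qpos": joint angles; "qd": joint speeds; "effort": joint torques, N m; "position": TCP position; "ee_rot": TCP orientation; "contact_force": force on the tool from outside, world axes, zero at the start; "moment": the same for the moment, N m; "width": finger opening in m.
Only numpy, scipy, OpenCV 4.12 (cv2) and the standard library are available. Lean on these libraries where they do the work, as an engineer would, in place of code of your own. Each camera call takes 0.05 s, during which the arm holds its last target.

## Task

Supper needs light: lift the orange lantern off its hook, set it gently down, upright, in the middle of the round cork mat and let go of it. Then fold the emptied hook flat against its board, and after that press the lantern's red button fully down and let it spring back up. The lantern stays standing on the mat, the hook stays folded, and the other things on the table are left where they are.

Things in the scene. Friction and masses are not known exactly. Their poses are not given: they have to be found in the camera images.
- lantern: Orange battery lantern, loose, 0.3 to 0.5 kg; casing 56 mm (x) by 150 mm (y) by 66 mm tall. Origin: centre of its underside; z up through it, y along its length. On its top: steel bail with a black grip tab in the middle, red button at the +y end, low black block (top 77 mm up) at the -y end. Starts hanging on the hook, upright but perhaps leaning a few degrees.
- lantern_bar (a point): Middle of the bail's level bar (8 mm round, along the lantern's y, legs at 24 mm either side), 110 mm above the lantern's origin. The opening under it is 40 mm high and 40 mm wide. At the start the bar lies across the hook's arm, 54 to 70 mm from the hinge, roughly square to the arm.
- lantern_grip (a point): Point in the black grip tab that stands on the bail's bar: 132 mm above the lantern's origin. Tab 12 mm thick along the lantern's y, 28 mm wide along its x; it stands clear from the bar's top (114 mm above the origin) up to 148 mm.
- lamp_button_top (a point): Centre of the top face of the lantern's round red push button (26 mm across, in a black 42 mm collar), 54 mm from the lantern's centre along its +y, 88 mm above its underside when up. Presses straight down.
- lamp_button (a joint): Travel of the red button in m: 0 when up, 0.006 when fully down. A spring returns it; it begins to move at 1.5 N and takes 5 N to hold fully down.
- mat: Round cork mat fixed on the table, 180 mm across, 5 mm thick; origin at the centre of its underside, on the table.
- hookboard: Fixed upright plywood board 200 mm wide, 18 mm thick, 235 mm tall on a wooden foot, carrying the folding hook on the face toward the robot. Origin on the table at the middle of that face; the face looks along the board's -x; y runs along its width.
- hook_hinge (a point): The hook's upright hinge axis at the height of the arm's centre line: 22 mm in front of the board's face, 35 mm toward the board's +y from its middle, 200 mm above the table.
- hook_tip (a point): Point on the arm's centre line 88 mm from the hinge, where the hook arm (8 mm round steel bar, level, 200 mm above the table) turns up; the upturned end rises to 216 mm above the table. Hinge to tip gives the arm's direction.
- hook (a joint): Angle of the folding hook in rad about its upright hinge: 0 stands straight out from the board, 1.57 is folded flat, parallel to the board's face and pointing to the board's -y (its stop). Grows anticlockwise seen from above. A sideways push turns it (0.05 N m of friction); it stays where left.
- plates: Bystander, to be left alone: Stack of melamine plates, 214 mm across, 41 mm high. Origin at the centre of its underside.
- fork: Bystander, to be left alone: Steel fork lying flat, 180 mm long along x, 5 mm thick. Origin at the centre of its underside.
- shaker: Bystander, to be left alone: Red plastic salt shaker, 50 mm across, 84 mm tall. Origin at the centre of its underside.
- mug: Bystander, to be left alone: White mug, 76 mm across, 80 mm tall, handle to its +y. Origin at the centre of its underside.
- tin: Bystander, to be left alone: Amber jar with yellow cap, 64 mm across, 85 mm tall. Origin at the centre of its underside.
- matchbox: Bystander, to be left alone: Small cardboard matchbox 55 by 36 by 15 mm, flat. Origin at the centre of its underside.
Mind the look-alikes: they are no part of the job. What is shaped like the lantern but turquoise is not meant.

How it is judged:
On the way, in this order (a step that is already met when the one before it is completed fails the run):
1. the lantern, still held, is lowered upright onto the middle of the mat (horizontal distance between lantern and mat below 0.04 m and height (world z) of lantern below 0.012 m and angle between lantern's own z axis and vertical below 0.1 rad and contact force between the fingers and lantern above 0.5 N), for 0.05 s.
2. the lantern stands on the mat, let go (horizontal distance between lantern and mat below 0.04 m and height (world z) of lantern below 0.012 m and angle between lantern's own z axis and vertical below 0.1 rad and contact force between the fingers and lantern below 0.1 N and linear speed of lantern below 0.02 m/s), for 0.2 s.
3. the emptied hook is folded flat against its board (value of joint hook above 1.42 rad and horizontal distance between lantern and mat below 0.04 m and height (world z) of lantern below 0.012 m and angle between lantern's own z axis and vertical below 0.1 rad), for 0.2 s.
4. the red button is pressed fully down, the lantern still on the mat (value of joint lamp_button above 0.0053 m and horizontal distance between lantern and mat below 0.04 m and height (world z) of lantern below 0.012 m and angle between lantern's own z axis and vertical below 0.1 rad), for 0.05 s.
At the end, for the whole second after the job is handed in: The lantern stands upright (within 0.1 rad), at rest, its centre within 40 mm of the mat's and underside at most 12 mm above the table; the hook is folded beyond 1.42 rad; the red button, pressed at least 5.3 mm after the folding, is up again (under 1 mm down) (all of step 3 and value of joint lamp_button below 0.001 m and linear speed of lantern below 0.02 m/s); the robot touches nothing.
It fails at once if the lantern is tipped over (beyond 0.7 rad) (angle between lantern's own z axis and vertical above 0.7 rad).
It fails at once if a bystander is shifted by more than 30 mm (distance of any of plates, fork, shaker, mug, tin, matchbox from where it was at the start of the episode above 0.03 m).
It also fails if it takes over 58 s, if anything falls off the work surface, if the arm or the gripper's body presses on something with over 40 N, if the wrist force passes 120 N, or if a joint passes its speed limit or range.

## Working session

There is one attempt and no reset: what is moved stays moved. The work goes in short steps, Python scripts to look and compute and a tool call to move; the robot and the scene stay as the last step left them, time stands still between calls to the robot, and variables do not carry over. Pictures are saved under pics/ and viewed, and the job is handed in when it is done.

Besides the shell and the picture viewer there is one more tool, called as a command line: name --pt "numbers of a row" for each row, then --argument value for the rest. servo_tool: Moves the arm, as the interface text tells. Its arguments: {"type":"object","properties":{"steps":{"type":"array","items":{"type":"array","items":{"type":"number"}}},"hand":{"type":"number"},"grip_force":{"type":"number"}},"required":["steps"]}

```bash
ls; mkdir -p pics; cat > h.py <<'E'
import numpy as np, cv2
from rig import telemetry, cams, sign_off, spotter
np.set_printoptions(precision=4,suppress=True)
def snap(cam,fn=None):
    im,d=cams.get_image(cam)
    if fn: cv2.imwrite('pics/'+fn,cv2.cvtColor(im,cv2.COLOR_RGB2BGR))
    return im,d
def world(cam,u,v,d):
    m=cams.camera_model(cam);K=np.array(m['camera_matrix']);
    u=np.asarray(u,float);v=np.asarray(v,float)
    p=np.stack([(u-K[0,2])/K[0,0]*d,-(v-K[1,2])/K[1,1]*d,-d],-1)
    return p@np.array(m['rotation']).T+np.array(m['origin'])
E
python3 - <<'E'
from h import *
s=telemetry.get_state();print(s)
for c in ('scene','top'):
    im,d=snap(c,c+'0.png');print(c,cams.camera_model(c))
    np.save(c+'0.npy',d)
snap('wrist','wrist0.png')
print(cams.camera_model('wrist'))
E
```

```text
pics
{'clock': 0.0, 'qpos': array([ 1.017 ,  0.2767,  1.5061,  0.    ,  1.3607, -0.121 ]), 'qd': array([-0.0017, -0.0013, -0.0018, -0.0013,  0.0004,  0.0005]), 'effort': array([  0.0009, -41.6777, -24.5802,  -0.0002,   0.0111,  -0.    ]), 'position': array([0.2408, 0.5215, 0.1966]), 'ee_rot': array([-0.0003,  0.2147,  0.9767, -0.0009]), 'contact_force': array([ 0.4687, -0.9285,  0.2278]), 'moment': array([ 0.0121, -0.0123, -0.0462]), 'width': 0.08537545491852018}
scene {'camera_matrix': array([[520.4115,   0.    , 324.1935],
       [  0.    , 520.4115, 193.1939],
       [  0.    ,   0.    ,   1.    ]]), 'origin': array([ 1.0681, -1.2101,  1.1885]), 'rotation': array([0.874 , 0.4224, 0.1032, 0.2168])}
top {'camera_matrix': array([[517.1045,   0.    , 324.3281],
       [  0.    , 517.1045, 201.3196],
       [  0.    ,   0.    ,   1.    ]]), 'origin': array([ 0.2957, -0.0687,  1.485 ]), 'rotation': array([-0.7034, -0.0456,  0.0499,  0.7076])}
{'camera_matrix': array([[309.7069,   0.    , 327.251 ],
       [  0.    , 309.7069, 200.1353],
       [  0.    ,   0.    ,   1.    ]]), 'tool_from_camera': array([[ 0.0006,  0.9557,  0.2943,  0.0769],
       [ 1.    , -0.0008,  0.0007, -0.0006],
       [ 0.0009,  0.2943, -0.9557, -0.1761],
       [ 0.    ,  0.    ,  0.    ,  1.    ]])}
```

View pics/scene0.png

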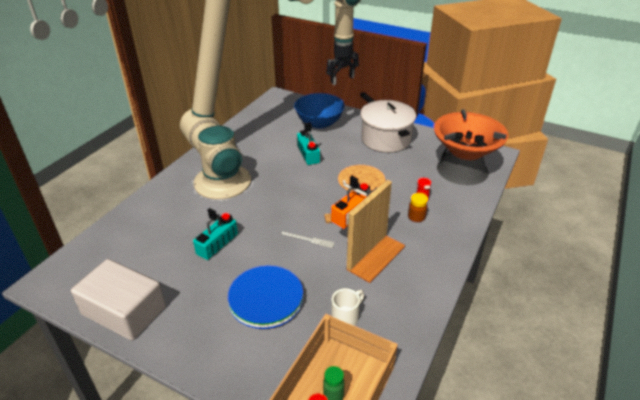

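View pics/top0.png

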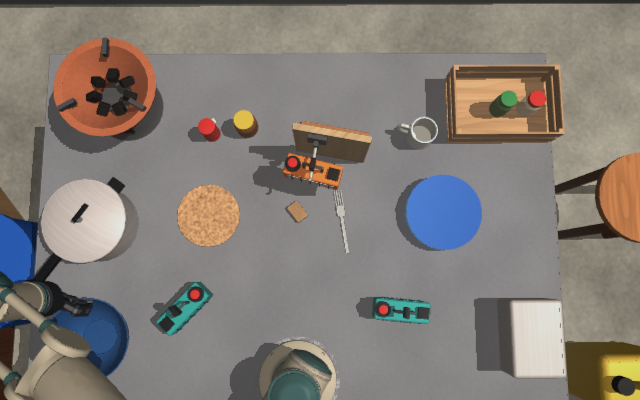

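View pics/wrist0.png

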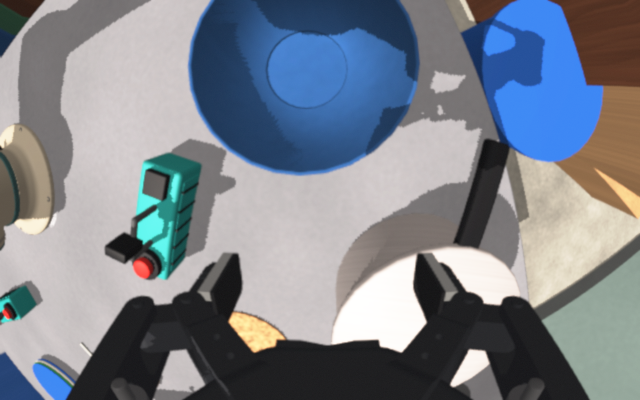

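The scene shows the orange lantern hanging on the board's hook at top-image (313,170) with the mat at (208,215). Two turquoise decoys stand at (182,308) and (402,310). The matchbox is at (297,212) and the fork at (342,222).

```bash
cat > h.py <<'E'
import numpy as np, cv2
from scipy.spatial.transform import Rotation as R
from rig import telemetry, cams, sign_off, spotter
np.set_printoptions(precision=4,suppress=True)
def quat(q): return R.from_quat([q[1],q[2],q[3],q[0]])
def snap(cam,fn=None):
    im,d=cams.get_image(cam)
    if fn: cv2.imwrite('pics/'+fn,cv2.cvtColor(im,cv2.COLOR_RGB2BGR))
    return im,d
def campose(cam):
    m=cams.camera_model(cam);K=np.array(m['camera_matrix'])
    if cam=='wrist':
        s=telemetry.get_state();T=np.array(m['tool_from_camera']);Rt=quat(s['ee_rot']).as_matrix()
        return K,Rt@T[:3,:3],Rt@T[:3,3]+s['position']
    return K,quat(m['rotation']).as_matrix(),np.array(m['origin'])
def rays(cam,u,v):
    K,Rm,o=campose(cam)
    x=(np.asarray(u,float)-K[0,2])/K[0,0];y=(np.asarray(v,float)-K[1,2])/K[1,1]
    if cam=='wrist':
        r=np.hypot(x,y)+1e-12;f=np.tan(r)/r;x=x*f;y=y*f
    return np.stack([x,-y,-np.ones_like(x)],-1)@Rm.T,o
def world(cam,u,v,d):
    r,o=rays(cam,u,v);return r*np.asarray(d)[...,None]+o
def onplane(cam,u,v,z):
    r,o=rays(cam,u,v);return o+r*((z-o[2])/r[...,2])[...,None]
def proj(cam,P):
    K,Rm,o=campose(cam);p=(np.atleast_2d(P)-o)@Rm
    x=p[:,0]/-p[:,2];y=-p[:,1]/-p[:,2]
    if cam=='wrist':
        t=np.hypot(x,y);f=np.arctan(t)/t;x=x*f;y=y*f
    return np.stack([K[0,0]*x+K[0,2],K[1,1]*y+K[1,2]],-1)
E
python3 - <<'E'
from h import *
im=cv2.imread('pics/top0.png');d=np.load('top0.npy')
c=cv2.resize(im[100:260,160:380],None,fx=3.6,fy=3.6,interpolation=cv2.INTER_CUBIC);cv2.imwrite('pics/top0z.png',c)
im2=cv2.imread('pics/scene0.png')
c=cv2.resize(im2[150:290,280:440],None,fx=4,fy=4,interpolation=cv2.INTER_CUBIC);cv2.imwrite('pics/scene0z.png',c)
for q in ['lantern','mat','hookboard','hook','plates','fork','shaker','mug','tin','matchbox']:
    for o in spotter.outline_of(q,'top')[:3]:
        v,u=np.nonzero(o['region']);dd=d[v,u];ok=dd>0
        P=world('top',u[ok],v[ok],dd[ok])
        print(q,round(o['conf'],2),o['rect'],'med',np.median(P,0),'mean',P.mean(0),'min',P.min(0),'max',P.max(0))
E
```

```text
lantern 0.9 [155.5, 277.4, 56.0, 59.0] med [0.2038 0.2996 0.0658] mean [0.2018 0.3001 0.0669] min [ 0.1225  0.2364 -0.0061] max [0.2702 0.3862 0.1554]
lantern 0.73 [370.1, 295.9, 64.2, 29.6] med [ 0.1931 -0.2795  0.0669] mean [ 0.1922 -0.281   0.0711] min [ 0.1477 -0.3749 -0.0068] max [ 0.2259 -0.2075  0.1557]
lantern 0.68 [281.2, 154.4, 61.4, 34.4] med [ 0.5534 -0.0472  0.1637] mean [ 0.5545 -0.0464  0.1668] min [ 0.5155 -0.1307 -0.0061] max [0.6419 0.0331 0.249 ]
hookboard 0.73 [290.8, 121.6, 81.9, 58.0] med [ 0.6305 -0.0964  0.1812] mean [ 0.6363 -0.0968  0.1518] min [ 0.5252 -0.2119 -0.0063] max [0.733  0.0021 0.2425]
hook 0.57 [309.6, 151.4, 7.1, 26.4] med [ 0.5407 -0.044   0.2039] mean [ 0.561  -0.0471  0.2039] min [ 0.5281 -0.0542  0.1992] max [ 0.5991 -0.0414  0.2114]
plates 0.81 [405.4, 176.5, 76.3, 76.0] med [ 0.46   -0.4141  0.0378] mean [ 0.4598 -0.4138  0.0371] min [ 0.3544 -0.5332 -0.0074] max [ 0.5744 -0.3076  0.0491]
fork 0.6 [336.6, 196.5, 11.8, 54.5] med [ 0.457  -0.1288  0.0038] mean [ 0.4459 -0.1279  0.0035] min [ 0.3539 -0.1426 -0.0076] max [ 0.5202 -0.112   0.0115]
shaker 0.55 [196.2, 116.2, 24.6, 24.5] med [0.6947 0.2449 0.0771] mean [0.6962 0.2461 0.0613] min [ 0.6768  0.2264 -0.0044] max [0.7325 0.2933 0.0892]
mug 0.7 [396.2, 119.2, 42.8, 30.7] med [ 0.6974 -0.3581  0.0315] mean [ 0.6923 -0.3549  0.0362] min [ 0.6495 -0.4146 -0.0077] max [ 0.7259 -0.2879  0.0894]
tin 0.8 [234.0, 107.5, 26.2, 30.0] med [0.7078 0.1426 0.0806] mean [0.7105 0.1431 0.0647] min [ 0.6852  0.1153 -0.008 ] max [0.7741 0.1846 0.093 ]
matchbox 0.64 [287.5, 200.9, 21.9, 20.8] med [0.4681 0.0002 0.0135] mean [0.4677 0.0012 0.0122] min [ 0.4363 -0.0285 -0.0096] max [0.4976 0.0298 0.029 ]
matchbox 0.34 [292.6, 122.7, 77.1, 56.5] med [ 0.6312 -0.0946  0.1761] mean [ 0.6371 -0.0954  0.1476] min [ 0.5252 -0.2076 -0.0081] max [0.7331 0.0031 0.2425]
```

View pics/top0z.png

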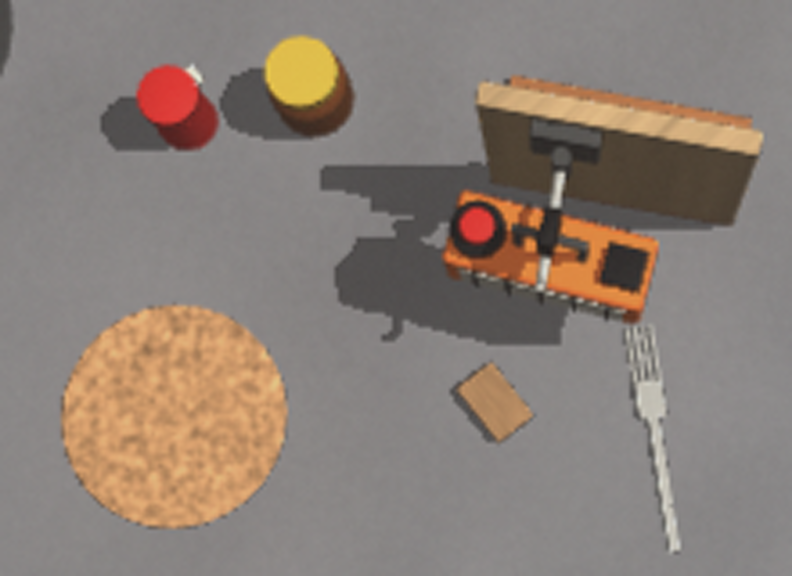

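View pics/scene0z.png

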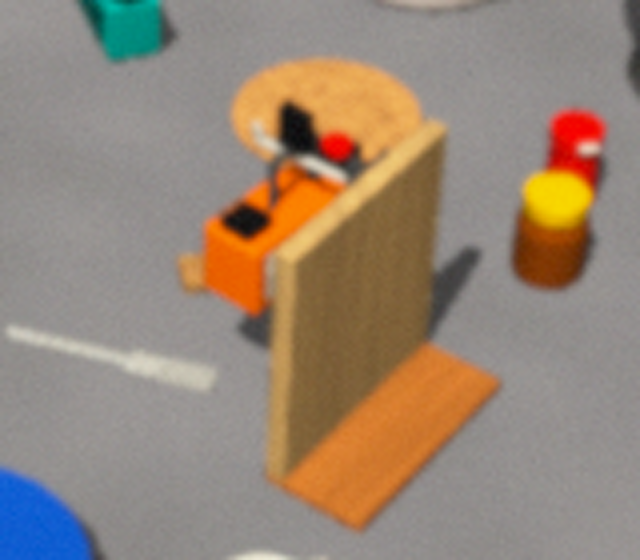

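```bash
python3 - <<'E'
from h import *
im=cv2.imread('pics/top0.png');d=np.load('top0.npy')
hsv=cv2.cvtColor(im,cv2.COLOR_BGR2HSV)
V,U=np.mgrid[0:400,0:640];P=world('top',U,V,d)
def z(x,y): return 160+(x+.5)/3.6-.5,100+(y+.5)/3.6-.5
# mat
m=(hsv[...,1]>70)&(hsv[...,0]<25)&(U>165)&(U<250)&(V>175)&(V<255)
cnt=max(cv2.findContours(m.astype(np.uint8),0,1)[0],key=cv2.contourArea)
(c,ax,a)=cv2.fitEllipse(cnt);print('mat',c,ax,onplane('top',c[0],c[1],.005))
pts=P[m];print(pts[:,:2].mean(0),np.median(pts[:,2]))
# points by known heights
for n,x,y,h in [('button',477,226,.098+.088),('block',625,265,.098+.077),('tab',549,231,.246),('tabtop centre',551,218,.246),('hinge',561,157,.205),('tip',543,285,.216),('arm near hinge',560,172,.204)]:
    u,v=z(x,y);print(n,(u,v),onplane('top',u,v,h),'depth',P[int(round(v)),int(round(u))])
# top of board
m=(P[...,2]>.225)&(abs(P[...,2]-.235)<.012)&(U>285)&(U<380)&(V<165)&(V>110)
q=P[m];print('board top',len(q),q.mean(0));
w,e=np.linalg.eigh(np.cov(q[:,:2].T));print(e[:,1],np.sqrt(w), (q[:,:2]-q[:,:2].mean(0))@e[:,1].min() if 0 else '')
t=(q[:,:2]-q[:,:2].mean(0))@e[:,1];print(t.min(),t.max())
# casing top
m=(hsv[...,0]<15)&(hsv[...,1]>150)&(U>275)&(U<345)&(V>145)&(V<195)&(P[...,2]>.15)&(P[...,2]<.18)
q=P[m];A=np.c_[q[:,:2],np.ones(len(q))];co=np.linalg.lstsq(A,q[:,2],rcond=None)[0];print('casing',q.mean(0),co, len(q))
w,e=np.linalg.eigh(np.cov(q[:,:2].T));print(e[:,1],np.sqrt(w))
print(cv2.minAreaRect((q[:,:2]*1000).astype(np.float32)))
# tab
m=(P[...,2]>.225)&(U>295)&(U<330)&(V>150)&(V<180)
print('tab',P[m],np.c_[U[m],V[m]])
E
```

```text
mat (207.84442138671875, 215.23727416992188) (60.48878860473633, 62.5401611328125) [0.4587 0.2567 0.005 ]
[0.4585 0.2559] 0.0038710813216855655
button (292.1388888888889, 162.41666666666666) [0.5735 0.0046 0.186 ] depth [0.5749 0.005  0.1849]
block (333.25, 173.25) [ 0.5469 -0.1007  0.175 ] depth [ 0.5471 -0.1     0.1772]
tab (312.1388888888889, 163.80555555555554) [ 0.557  -0.0476  0.246 ] depth [ 0.5571 -0.0472  0.243 ]
tabtop centre (312.69444444444446, 160.19444444444446) [ 0.566 -0.049  0.246] depth [ 0.567  -0.0497  0.2433]
hinge (315.47222222222223, 143.25) [ 0.6187 -0.0555  0.205 ] depth [ 0.6161 -0.0545  0.2179]
tip (310.47222222222223, 178.80555555555554) [ 0.5252 -0.0428  0.216 ] depth [ 0.5252 -0.0416  0.2138]
arm near hinge (315.19444444444446, 147.41666666666666) [ 0.6082 -0.0548  0.204 ] depth [ 0.6081 -0.0543  0.2087]
board top 689 [ 0.6338 -0.0922  0.2335]
[0.1357 0.9907] [0.0182 0.0557] 
-0.10270730584423765 0.09668029477357827
casing [ 0.5564 -0.0527  0.1624] [-0.0054  0.0016  0.1655] 680
[0.2402 0.9707] [0.0182 0.0405]
((560.9616088867188, -47.05860137939453), (14
[... 1908 characters left out ...]
1 158]
 [312 158]
 [313 158]
 [314 158]
 [315 158]
 [311 159]
 [312 159]
 [313 159]
 [314 159]
 [315 159]
 [311 160]
 [312 160]
 [313 160]
 [314 160]
 [315 160]
 [311 161]
 [312 161]
 [313 161]
 [314 161]
 [315 161]
 [310 162]
 [311 162]
 [312 162]
 [313 162]
 [314 162]
 [315 162]
 [310 163]
 [311 163]
 [312 163]
 [313 163]
 [314 163]
 [310 164]
 [311 164]
 [312 164]
 [313 164]
 [314 164]
 [309 165]
 [310 165]
 [311 165]
 [312 165]
 [313 165]
 [314 165]
 [309 166]
 [310 166]
 [311 166]
 [312 166]
 [313 166]
 [314 166]
 [309 167]
 [310 167]
 [311 167]
 [312 167]
 [313 167]
 [309 168]
 [310 168]
 [311 168]
 [312 168]
 [313 168]
 [310 169]
 [311 169]
 [312 169]
 [313 169]
 [311 171]
 [312 179]]
```

```bash
cat >> h.py <<'E'
def yawdeg():
    Rm=quat(telemetry.get_state()['ee_rot']).as_matrix();return np.degrees(np.arctan2(Rm[1,1],Rm[0,1]))
def step(target,yaw=None,axis=None):
    """tool-frame shift (mm) & rotvec (deg) from measured pose to target TCP pos with tool down and tool y at yaw"""
    s=telemetry.get_state();Rm=quat(s['ee_rot']).as_matrix()
    sh=Rm.T@(np.array(target)-s['position'])*1000
    rv=np.zeros(3)
    if yaw is not None:
        a=np.radians(yaw);y=np.array([np.cos(a),np.sin(a),0]);z=np.array([0,0,-1.]);x=np.cross(y,z)
        rv=np.degrees(R.from_matrix(Rm.T@np.c_[x,y,z]).as_rotvec())
    print('shift mm',sh.round(1),'rot deg',rv.round(2),'|',s['position'],'t',s['clock'])
    return sh,rv
E
python3 -c "
from h import *
step([.56,-.048,.36],75.3)"
```

```text
shift mm [-528.5 -383.7 -162.5] rot deg [  0.01  -0.   -10.1 ] | [0.2412 0.522  0.1975] t 0.65
```

servo_tool --pt "0 0 -50 0 0 0" --pt "0 0 -100 0 0 0" --pt "-30 -20 -140 0 0 0" --pt "-70 -50 -160 0 0 0" --pt "-110 -80 -162 0 0 0" --pt "-150 -109 -162 0 0 0" --pt "-190 -138 -162 0 0 -4" --pt "-230 -167 -162 0 0 -10" --hand 0 --grip_force 60

```text
clock: 1.45
position: [0.3779, 0.2767, 0.3599]
ee_rot: [0.001, 0.127, 0.992, 0.0]
contact_force: [1.3, 0.3, 0.1]
width: 0.0855
```

```bash
python3 -c "
from h import *
step([.56,-.048,.36],75.3)"
```

```text
shift mm [-257.8 -268.5   -0.1] rot deg [0.05 0.06 0.15] | [0.3779 0.2767 0.3599] t 1.45
```

servo_tool --pt "-34 -35 0 0 0 0" --pt "-68 -70 0 0 0 0" --pt "-102 -105 0 0 0 0" --pt "-136 -140 0 0 0 0" --pt "-170 -175 0 0 0 0" --pt "-204 -210 0 0 0 0" --pt "-238 -245 0 0 0 0" --pt "-258 -268 0 0 0 0"

```text
clock: 2.25
position: [0.5598, -0.05, 0.3589]
ee_rot: [0.0, 0.13, 0.992, -0.0]
contact_force: [-0.0, 0.4, -0.7]
width: 0.0852
```

servo_tool --pt "0 0 0 0 0 0" --pt "0 0 0 0 0 0"

```text
clock: 2.45
position: [0.5584, -0.047, 0.359]
ee_rot: [-0.001, 0.13, 0.992, 0.0]
contact_force: [-1.1, 0.7, 0.0]
width: 0.0855
```

```bash
python3 - <<'E'
from h import *
step([.56,-.048,.36],75.3)
im,d=snap('wrist','w1.png');np.save('w1.npy',d)
for n,p in dict(tab=[.56,-.048,.244],button=[.5735,.0046,.186],block=[.547,-.1,.175],tip=[.5252,-.0428,.216],hinge=[.6187,-.0555,.205]).items():print(n,proj('wrist',p))
for q in ['lantern','lantern_grip','hook','hookboard']:
    for o in spotter.outline_of(q,'wrist')[:2]: print(q,o['conf'],o['rect'])
E
```

```text
shift mm [-1.8 -0.6 -1. ] rot deg [ 0.04 -0.08 -0.18] | [ 0.5584 -0.047   0.359 ] t 2.45
tab [[326.3922 189.9714]]
button [[373.1656 176.7159]]
block [[281.8883 175.5466]]
tip [[322.739  150.4274]]
hinge [[333.208 230.211]]
lantern 0.72 [107.5, 0.8, 82.1, 32.5]
lantern 0.56 [267.2, 140.3, 123.1, 62.1]
lantern_grip 0.8 [270.9, 141.1, 118.5, 59.2]
lantern_grip 0.58 [108.0, 1.6, 82.7, 29.3]
hook 0.73 [323.7, 75.9, 34.2, 35.2]
hook 0.61 [323.7, 144.6, 15.3, 73.7]
hookboard 0.96 [226.1, 142.8, 167.5, 130.7]
hookboard 0.51 [244.2, 54.3, 46.6, 88.5]
```

View pics/w1.png

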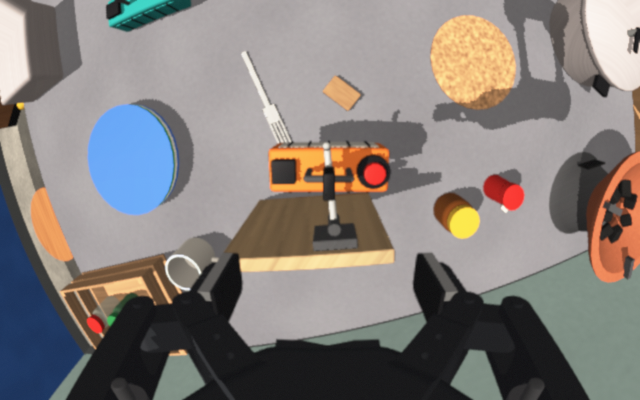

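```bash
python3 - <<'E'
from h import *
im=cv2.imread('pics/w1.png');d=np.load('w1.npy')
c=cv2.resize(im[130:280,220:400],None,fx=4.4,fy=4,interpolation=cv2.INTER_CUBIC);cv2.imwrite('pics/w1z.png',cv2.resize(im[130:275,220:400],None,fx=4,fy=4,interpolation=cv2.INTER_CUBIC))
V,U=np.mgrid[0:400,0:640];P=world('wrist',U,V,d);P[d<=0]=-1
hsv=cv2.cvtColor(im,cv2.COLOR_BGR2HSV)
dark=hsv[...,2]<60
box=(U>300)&(U<350)&(V>160)&(V<205)
m=box&dark&(P[...,2]>.225)&(P[...,2]<.26)
q=P[m];print('tab',len(q),q.mean(0),q.min(0),q.max(0),[np.ptp(U[m]),np.ptp(V[m])],U[m].mean(),V[m].mean())
print(cv2.minAreaRect((q[:,:2]*1000).astype(np.float32)))
m=(hsv[...,0]<15)&(hsv[...,1]>150)&(U>262)&(U<395)&(V>138)&(V<200)&(P[...,2]>.14)&(P[...,2]<.18)
q=P[m];print('casing',len(q),q.mean(0));A=np.c_[q[:,:2],np.ones(len(q))];print(np.linalg.lstsq(A,q[:,2],rcond=None)[0],cv2.minAreaRect((q[:,:2]*1000).astype(np.float32)))
m=((hsv[...,0]<6)|(hsv[...,0]>174))&(hsv[...,1]>150)&(abs(U-374)<14)&(abs(V-173)<14)&(P[...,2]>.15)
q=P[m];print('button',len(q),q.mean(0),U[m].mean(),V[m].mean())
# arm
m=(P[...,2]>.19)&(P[...,2]<.222)&(U>315)&(U<350)&(V>140)&(V<235)
for v in range(142,236,3):
    k=m[v]; 
    if k.any(): print(v,U[v][k].min(),U[v][k].max(),P[v][k].mean(0))
m=(P[...,2]>.228)&(P[...,2]<.245)&(V>245)&(V<275)&(U>230)&(U<400)
q=P[m];print(cv2.minAreaRect((q[:,:2]*1000).astype(np.float32)))
E
```

```text
tab 297 [ 0.5556 -0.0438  0.245 ] [ 0.5428 -0.0526  0.226 ] [ 0.5701 -0.0366  0.2478] [np.int64(11), np.int64(30)] 328.6969696969697 184.86531986531986
((556.311279296875, -44.21822738647461), (10.83578872680664, 26.823606491088867), 75.72269439697266)
casing 1799 [ 0.5559 -0.032   0.1652]
[ 0.0549 -0.001   0.1346] ((558.6348266601562, -44.682464599609375), (148.06471252441406, 58.497314453125), 75.4627456665039)
button 441 [0.5705 0.0079 0.1842] 374.4149659863946 173.24036281179139
142 325 327 [ 0.518  -0.0368  0.2126]
145 323 329 [ 0.5207 -0.0374  0.2162]
148 323 329 [ 0.524  -0.0383  0.2144]
151 324 330 [ 0.5288 -0.0385  0.2034]
154 324 330 [ 0.5319 -0.0391  0.2039]
157 324 330 [ 0.5351 -0.0402  0.2037]
160 324 330 [ 0.5383 -0.041   0.2039]
163 325 332 [ 0.5421 -0.0403  0.2029]
166 325 332 [ 0.544  -0.0408  0.21  ]
169 323 334 [ 0.5462 -0.0398  0.2169]
172 348 349 [ 0.5595 -0.0214  0.1932]
175 316 349 [ 0.5557 -0.0369  0.2081]
178 316 349 [ 0.558  -0.0376  0.2119]
181 316 349 [ 0.5613 -0.0384  0.2117]
202 329 334 [ 0.5856 -0.0482  0.2044]
205 329 334 [ 0.5892 -0.0491  0.204 ]
208 329 335 [ 0.5928 -0.0494  0.2039]
211 329 335 [ 0.596  -0.0503  0.2047]
214 330 335 [ 0.5999 -0.0506  0.2041]
217 329 338 [ 0.605  -0.0507  0.2005]
220 328 339 [ 0.6075 -0.0514  0.2036]
223 328 339 [ 0.6063 -0.0513  0.216 ]
226 328 339 [ 0.6082 -0.0519  0.22  ]
229 316 349 [ 0.6178 -0.0553  0.2041]
232 316 349 [ 0.6199 -0.0558  0.2079]
((638.23095703125, -80.19218444824219), (174.57473754882812, 20.087060928344727), 79.59355163574219)
```

View pics/w1z.png

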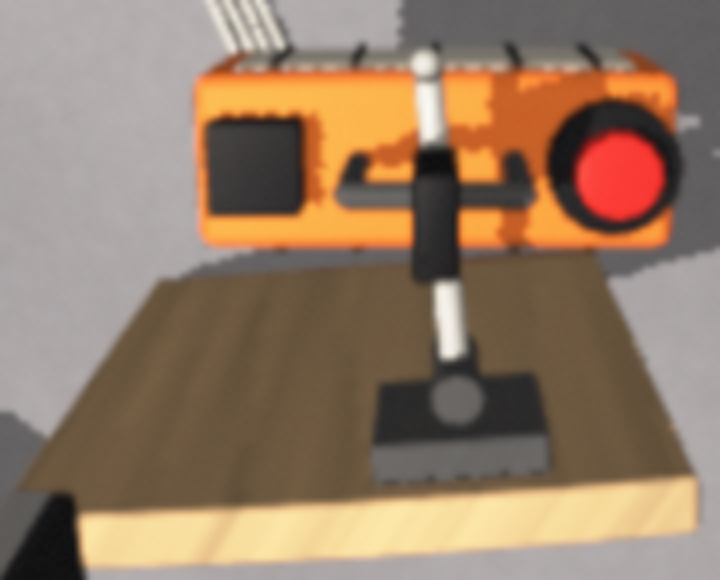

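```bash
python3 - <<'E'
from h import *
step([.557,-.0455,.216],75.5)
E
```

```text
shift mm [  1.   -0.4 144. ] rot deg [ 0.02  0.04 -0.2 ] | [ 0.558  -0.0454  0.36  ] t 2.7
```

servo_tool --pt "1 0 30 0 0 0" --pt "1 0 65 0 0 0" --pt "1 0 100 0 0 0" --pt "1 0 120 0 0 0" --pt "1 0 135 0 0 0" --pt "1 0 144 0 0 0" --pt "1 0 144 0 0 0"

```text
clock: 3.4
position: [0.5566, -0.0455, 0.2147]
ee_rot: [-0.001, 0.128, 0.992, 0.0]
contact_force: [-0.2, 0.4, 0.0]
width: 0.0851
```

```bash
python3 - <<'E'
from h import *
step([.557,-.0455,.216],75.5)
im,d=snap('wrist','w2.png')
im,d=snap('scene','s2.png')
im=cv2.imread('pics/s2.png');cv2.imwrite('pics/s2z.png',cv2.resize(im[60:260,260:460],None,fx=3,fy=3,interpolation=cv2.INTER_CUBIC))
E
```

```text
shift mm [-0.4  0.1 -1.3] rot deg [ 0.   -0.11 -0.24] | [ 0.5566 -0.0455  0.2147] t 3.4
```

View pics/w2.png

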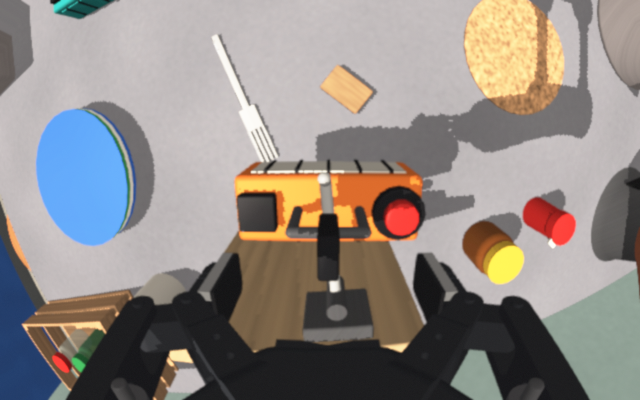

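View pics/s2z.png

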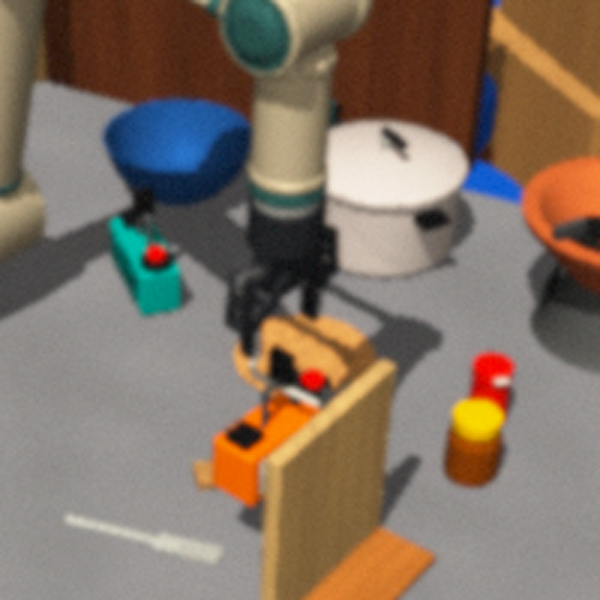

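servo_tool --pt "0 0 0 0 0 0" --pt "0 0 0 0 0 0" --pt "0 0 0 0 0 0" --pt "0 0 0 0 0 0" --pt "0 0 0 0 0 0" --pt "0 0 0 0 0 0" --pt "0 0 0 0 0 0" --pt "0 0 0 0 0 0" --hand 255 --grip_force 60

```text
clock: 4.3
position: [0.5575, -0.0463, 0.2155]
ee_rot: [-0.0, 0.129, 0.992, 0.0]
contact_force: [0.2, -0.1, -0.0]
width: -0.0005
```

```bash
python3 - <<'E'
from h import *
step([.557,-.0455,.216],75.5);print(telemetry.get_state()['contact_force'],telemetry.get_state()['width'])
im,d=snap('wrist','w3.png')
E
```

```text
shift mm [ 0.6  0.7 -0.5] rot deg [ 0.  -0.  -0.3] | [ 0.5575 -0.0463  0.2155] t 4.3
[ 0.2019 -0.1168 -0.0297] -0.0005184654062614259
```

View pics/w3.png

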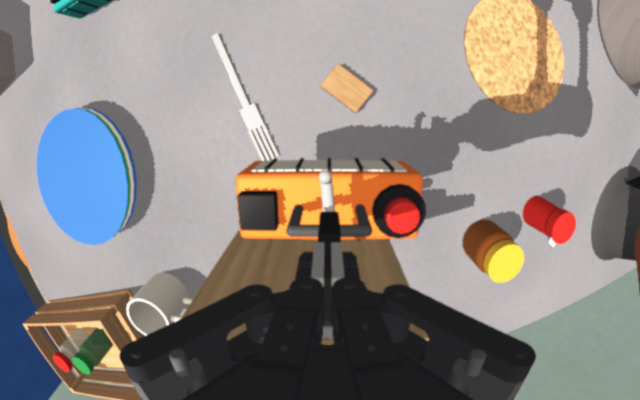

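```bash
python3 - <<'E'
from h import *
s=telemetry.get_state();Rm=quat(s['ee_rot']).as_matrix()
for z in (0,-.019,-.03): print(z,proj('wrist',s['position']+Rm@[0,0,z]), s['position']+Rm@[0,0,z])
im,d=snap('wrist','w4.png');V,U=np.mgrid[0:400,0:640];P=world('wrist',U,V,d)
for v in range(205,300,4): print(v,P[v,328],P[v,318],P[v,338])
im=cv2.imread('pics/w4.png');cv2.imwrite('pics/w4z.png',cv2.resize(im[180:330,240:420],None,fx=4,fy=4,interpolation=cv2.INTER_CUBIC))
E
```

```text
0 [[327.9085 235.2171]] [ 0.5574 -0.0464  0.2154]
-0.019 [[327.9491 248.6848]] [ 0.5574 -0.0464  0.2344]
-0.03 [[327.9761 257.7576]] [ 0.5574 -0.0464  0.2454]
205 [ 0.5417 -0.0421  0.205 ] [ 0.5532 -0.0531  0.1622] [ 0.5569 -0.038   0.163 ]
209 [ 0.545  -0.043   0.2028] [ 0.5561 -0.0539  0.163 ] [ 0.5602 -0.0388  0.1627]
213 [ 0.5441 -0.0428  0.2131] [ 0.5593 -0.0548  0.1629] [ 0.5466 -0.037   0.2106]
217 [ 0.5445 -0.0428  0.2193] [ 0.562  -0.0554  0.1646] [ 0.5462 -0.0371  0.2188]
221 [ 0.5442 -0.0428  0.2267] [ 0.5661 -0.0566  0.1621] [ 0.5462 -0.0374  0.2253]
225 [ 0.5439 -0.0427  0.2335] [ 0.5522 -0.0515  0.2079] [ 0.5455 -0.0374  0.2332]
229 [ 0.544  -0.0427  0.2392] [ 0.5539 -0.0518  0.2104] [ 0.5454 -0.0376  0.2389]
233 [ 0.5445 -0.0429  0.2433] [ 0.5448 -0.0485  0.2393] [ 0.5454 -0.0378  0.2442]
237 [ 0.5458 -0.0433  0.2453] [ 0.5451 -0.0485  0.2438] [ 0.5474 -0.0383  0.2448]
241 [ 0.5475 -0.0437  0.2464] [ 0.5474 -0.0491  0.2437] [ 0.5496 -0.0389  0.2447]
245 [ 0.5447 -0.043   0.2573] [ 0.5439 -0.0477  0.2565] [ 0.5457 -0.0383  0.2578]
249 [ 0.5454 -0.0432  0.2602] [ 0.5442 
[... 326 characters left out ...]
7 -0.0474  0.275 ] [ 0.5464 -0.0391  0.276 ]
269 [ 0.5456 -0.0433  0.2788] [ 0.544  -0.0471  0.2799] [ 0.546  -0.0391  0.2801]
273 [ 0.5447 -0.043   0.2838] [ 0.5444 -0.0471  0.2825] [ 0.5463 -0.0393  0.2827]
277 [ 0.5449 -0.0431  0.2864] [ 0.5443 -0.047   0.2859] [ 0.5456 -0.0392  0.2871]
281 [ 0.5468 -0.0436  0.2864] [ 0.5435 -0.0467  0.2902] [ 0.5452 -0.0392  0.2906]
285 [ 0.5488 -0.0441  0.2861] [ 0.5431 -0.0464  0.2938] [ 0.5448 -0.0392  0.294 ]
289 [ 0.55   -0.0444  0.2872] [ 0.5433 -0.0464  0.2961] [ 0.5449 -0.0393  0.2965]
293 [ 0.5529 -0.0452  0.2857] [ 0.5429 -0.0462  0.2995] [ 0.5452 -0.0395  0.2987]
297 [ 0.5543 -0.0455  0.2865] [ 0.5431 -0.0462  0.3018] [ 0.545  -0.0395  0.3015]
```

View pics/w4z.png

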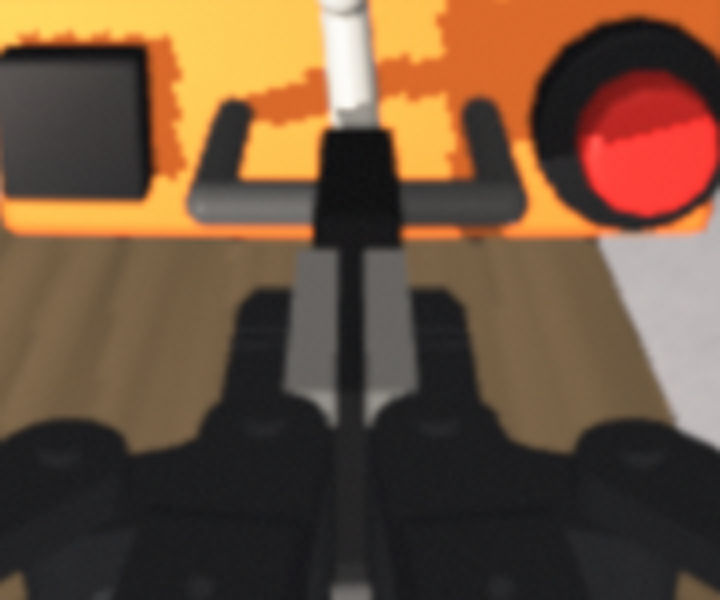

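```bash
python3 - <<'E'
from h import *
s=telemetry.get_state();Rm=quat(s['ee_rot']).as_matrix();print(s['width'],s['position'],s['contact_force'])
im,d=snap('scene','s4.png')
for z in (0,-.019,-.04,-.073): print(z,proj('scene',s['position']+Rm@[0,0,z]))
print('tab top',proj('scene',[.557,-.046,.2455]))
im=cv2.imread('pics/s4.png');cv2.imwrite('pics/s4z.png',cv2.resize(im[120:240,290:410],None,fx=5,fy=5,interpolation=cv2.INTER_CUBIC))
im,d=snap('wrist','w5.png');V,U=np.mgrid[0:400,0:640];P=world('wrist',U,V,d)
m=(P[...,2]>.225)&(P[...,2]<.45)&(V>225)
T=(P-s['position'])@Rm
for v in range(243,300,6): print(v,[(u,*(T[v,u]*1000).round(0)) for u in (310,316,322,328,334,340,346)])
E
```

```text
0.00012003300097830982 [ 0.5575 -0.0463  0.2155] [ 0.9349 -0.4825  0.3055]
0 [[352.8902 184.7588]]
-0.019 [[353.121  179.8142]]
-0.04 [[353.3801 174.2626]]
-0.073 [[353.796 165.35 ]]
tab top [[353.1646 176.811 ]]
243 [(310, np.float64(-80.0), np.float64(-21.0), np.float64(160.0)), (316, np.float64(13.0), np.float64(-6.0), np.float64(-39.0)), (322, np.float64(12.0), np.float64(-3.0), np.float64(-38.0)), (328, np.float64(13.0), np.float64(-0.0), np.float64(-39.0)), (334, np.float64(13.0), np.float64(3.0), np.float64(-39.0)), (340, np.float64(13.0), np.float64(6.0), np.float64(-39.0)), (346, np.float64(-77.0), np.float64(21.0), np.float64(153.0))]
249 [(310, np.float64(-79.0), np.float64(-20.0), np.float64(142.0)), (316, np.float64(13.0), np.float64(-6.0), np.float64(-45.0)), (322, np.float64(13.0), np.float64(-3.0), np.float64(-45.0)), (328, np.float64(13.0), np.float64(-0.0), np.float64(-45.0)), (334, np.float64(13.0), np.float64(3.0), np.float64(-45.0)), (340, np.float64(13.0), np.float64(6.0), np.float64(-46.0)), (346, np.float64(-76.0), np.float64(20.0), np.float64(135.0))]
255 [(3
[... 2768 characters left out ...]
), np.float64(-79.0)), (328, np.float64(6.0), np.float64(-0.0), np.float64(-71.0)), (334, np.float64(14.0), np.float64(2.0), np.float64(-82.0)), (340, np.float64(14.0), np.float64(4.0), np.float64(-82.0)), (346, np.float64(14.0), np.float64(6.0), np.float64(-82.0))]
297 [(310, np.float64(14.0), np.float64(-6.0), np.float64(-86.0)), (316, np.float64(14.0), np.float64(-4.0), np.float64(-86.0)), (322, np.float64(9.0), np.float64(-2.0), np.float64(-79.0)), (328, np.float64(3.0), np.float64(-0.0), np.float64(-70.0)), (334, np.float64(11.0), np.float64(2.0), np.float64(-83.0)), (340, np.float64(14.0), np.float64(4.0), np.float64(-86.0)), (346, np.float64(14.0), np.float64(6.0), np.float64(-86.0))]
```

View pics/s4z.png

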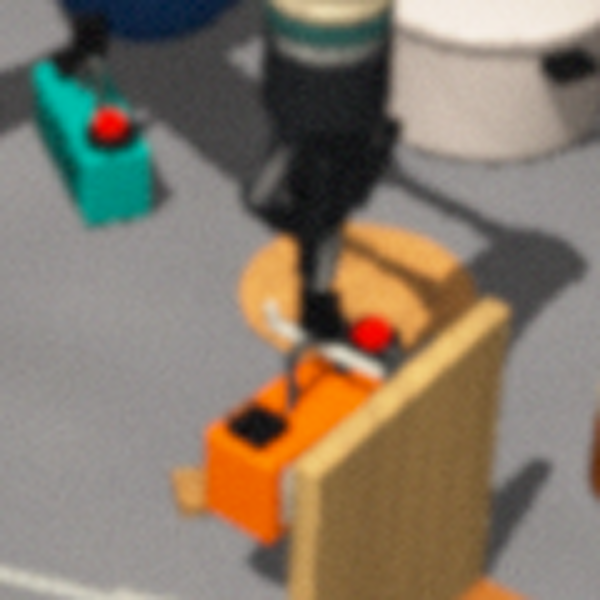

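```bash
python3 - <<'E'
from h import *
d=np.load('w1.npy');m=cams.camera_model('wrist');K=m['camera_matrix'];T=m['tool_from_camera']
V,U=np.mgrid[0:400,0:640].astype(float)
x=(U-K[0,2])/K[0,0];y=(V-K[1,2])/K[1,1];r=np.hypot(x,y);f=np.tan(r)/r
C=np.stack([x*f*d,-y*f*d,-d],-1);P=(C@T[:3,:3].T+T[:3,3])*1000
for v in range(250,300,5):
    print(v,[(u,*P[v,u].round(0).astype(int)) for u in range(205,245,4)])
# raw radial check: table height
im,dd=snap('wrist');s=telemetry.get_state()
W=world('wrist',U,V,dd)
for (u,v) in [(350,90),(180,60),(500,120),(515,50),(90,170)]:print(u,v,W[v,u])
E
```

```text
250 [(205, np.int64(-181), np.int64(-237), np.int64(333)), (209, np.int64(-186), np.int64(-234), np.int64(345)), (213, np.int64(-191), np.int64(-229), np.int64(355)), (217, np.int64(-194), np.int64(-223), np.int64(361)), (221, np.int64(-193), np.int64(-214), np.int64(360)), (225, np.int64(-87), np.int64(-125), np.int64(149)), (229, np.int64(-86), np.int64(-119), np.int64(148)), (233, np.int64(-86), np.int64(-114), np.int64(148)), (237, np.int64(-85), np.int64(-108), np.int64(147)), (241, np.int64(-84), np.int64(-103), np.int64(145))]
255 [(205, np.int64(-186), np.int64(-234), np.int64(322)), (209, np.int64(-193), np.int64(-232), np.int64(336)), (213, np.int64(-199), np.int64(-228), np.int64(348)), (217, np.int64(-205), np.int64(-224), np.int64(360)), (221, np.int64(13), np.int64(-49), np.int64(-54)), (225, np.int64(13), np.int64(-47), np.int64(-54)), (229, np.int64(13), np.int64(-46), np.int64(-53)), (233, np.int64(13), np.int64(-44), np.int64(-53)), (237, np.int64(11), np.int64(-43), np.int64(-49)), (241, np.int64(-84), np.int64(-99), np.int64(133))]
260 [(205, np.int64(-193), np.in
[... 3542 characters left out ...]
nt64(-43), np.int64(-52))]
295 [(205, np.int64(11), np.int64(-47), np.int64(-84)), (209, np.int64(11), np.int64(-45), np.int64(-84)), (213, np.int64(12), np.int64(-43), np.int64(-85)), (217, np.int64(77), np.int64(0), np.int64(-176)), (221, np.int64(7), np.int64(-43), np.int64(-77)), (225, np.int64(4), np.int64(-43), np.int64(-73)), (229, np.int64(1), np.int64(-43), np.int64(-68)), (233, np.int64(-3), np.int64(-43), np.int64(-63)), (237, np.int64(-6), np.int64(-43), np.int64(-58)), (241, np.int64(-300), np.int64(-185), np.int64(360))]
350 90 [0.4688 0.0046 0.0148]
180 60 [ 0.3599 -0.1985 -0.0008]
500 120 [ 0.5481  0.2052 -0.0017]
515 50 [0.4534 0.2499 0.0054]
90 170 [ 0.4559 -0.3792  0.0354]
```

The fingers closed above the tab. Both cameras show the finger ends about 35 mm short of the reported TCP: tool z is about −38 when shut and −48 when open. I'll use that measured offset, reopen the gripper and go lower.

servo_tool --pt "0 0 0 0 0 0" --pt "0 0 0 0 0 0" --pt "0 0 0 0 0 0" --pt "0 0 0 0 0 0" --pt "0 0 0 0 0 0" --pt "0 0 0 0 0 0" --pt "0 0 0 0 0 0" --pt "0 0 0 0 0 0" --hand 0

```text
clock: 5.35
position: [0.5575, -0.0463, 0.2155]
ee_rot: [0.0, 0.129, 0.992, 0.0]
contact_force: [-0.3, 0.5, -0.4]
width: 0.0853
```

servo_tool --pt "0 0 6 0 0 0" --pt "0 0 12 0 0 0" --pt "0 0 18 0 0 0" --pt "0 0 24 0 0 0" --pt "0 0 29 0 0 0" --pt "0 0 29 0 0 0"

```text
clock: 5.95
position: [0.5568, -0.0462, 0.1854]
ee_rot: [-0.001, 0.129, 0.992, 0.0]
contact_force: [0.3, 0.4, -0.1]
width: 0.0852
```

```bash
python3 - <<'E'
from h import *
s=telemetry.get_state();print(s['position'],s['contact_force'],s['width'])
im,d=snap('wrist','w6.png')
cv2.imwrite('pics/w6z.png',cv2.resize(cv2.imread('pics/w6.png')[180:360,180:480],None,fx=2.6,fy=2.6,interpolation=cv2.INTER_CUBIC))
E
```

```text
[ 0.5568 -0.0462  0.1854] [ 0.3401  0.3968 -0.1075] 0.08521413875962564
```

View pics/w6z.png

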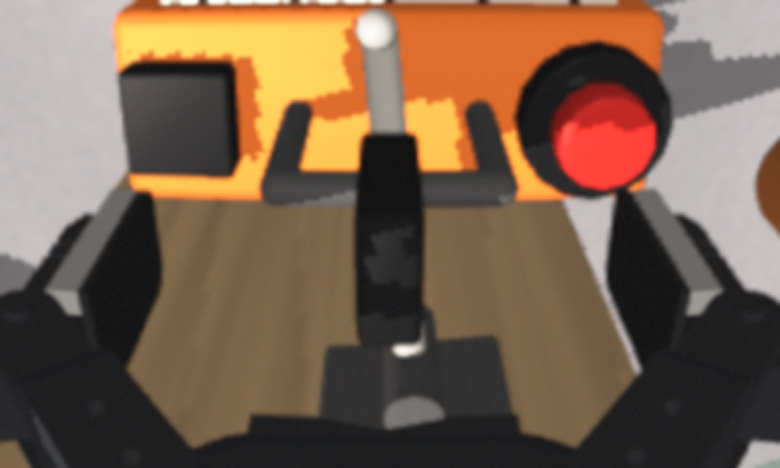

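servo_tool --pt "0 0 0 0 0 0" --pt "0 0 0 0 0 0" --pt "0 0 0 0 0 0" --pt "0 0 0 0 0 0" --pt "0 0 0 0 0 0" --pt "0 0 0 0 0 0" --pt "0 0 0 0 0 0" --pt "0 0 0 0 0 0" --hand 255 --grip_force 60

```text
clock: 6.8
position: [0.5576, -0.0461, 0.1867]
ee_rot: [0.0, 0.129, 0.992, 0.0]
contact_force: [0.3, 1.3, 2.0]
width: 0.0108
```

```bash
python3 - <<'E'
from h import *
s=telemetry.get_state();print(s['position'],s['contact_force'],s['width'])
im,d=snap('wrist','w7.png')
cv2.imwrite('pics/w7z.png',cv2.resize(cv2.imread('pics/w7.png')[180:360,180:480],None,fx=2.6,fy=2.6,interpolation=cv2.INTER_CUBIC))
E
```

```text
[ 0.5576 -0.0461  0.1867] [0.2648 1.2709 1.9985] 0.01078330638629743
```

View pics/w7z.png

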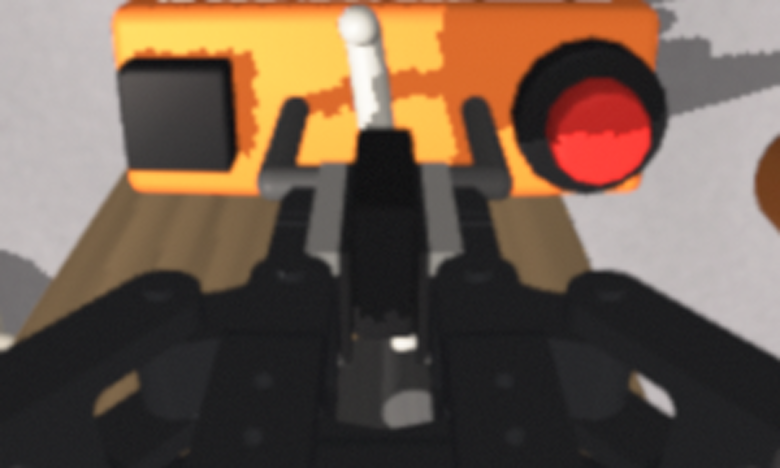

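servo_tool --pt "0 0 -6 0 0 0" --pt "0 0 -12 0 0 0" --pt "0 0 -18 0 0 0" --pt "0 0 -22 0 0 0" --pt "0 0 -22 0 0 0" --pt "0 0 -22 0 0 0"

```text
clock: 7.45
position: [0.5574, -0.0463, 0.2085]
ee_rot: [-0.0, 0.129, 0.992, 0.0]
contact_force: [0.4, 0.4, -4.2]
width: 0.0108
```

```bash
python3 - <<'E'
from h import *
s=telemetry.get_state();print(s['position'],s['contact_force'],s['width'])
im,d=snap('wrist','w8.png');V,U=np.mgrid[0:400,0:640];P=world('wrist',U,V,d)
i=cv2.imread('pics/w8.png')
cv2.imwrite('pics/w8z.png',cv2.resize(i[130:330,200:460],None,fx=3,fy=3,interpolation=cv2.INTER_CUBIC))
hsv=cv2.cvtColor(i,cv2.COLOR_BGR2HSV)
m=(hsv[...,0]<15)&(hsv[...,1]>150)&(U>200)&(U<460)&(V>138)&(V<250)&(P[...,2]>.16)&(P[...,2]<.21)
q=P[m];A=np.c_[q[:,:2]-q[:,:2].mean(0),np.ones(len(q))];print('casing',len(q),q.mean(0),np.linalg.lstsq(A,q[:,2],rcond=None)[0])
E
```

```text
[ 0.5574 -0.0463  0.2085] [ 0.3962  0.4301 -4.2121] 0.010753874296539822
casing 5567 [ 0.5522 -0.0224  0.189 ] [0.4132 0.0089 0.189 ]
```

View pics/w8z.png

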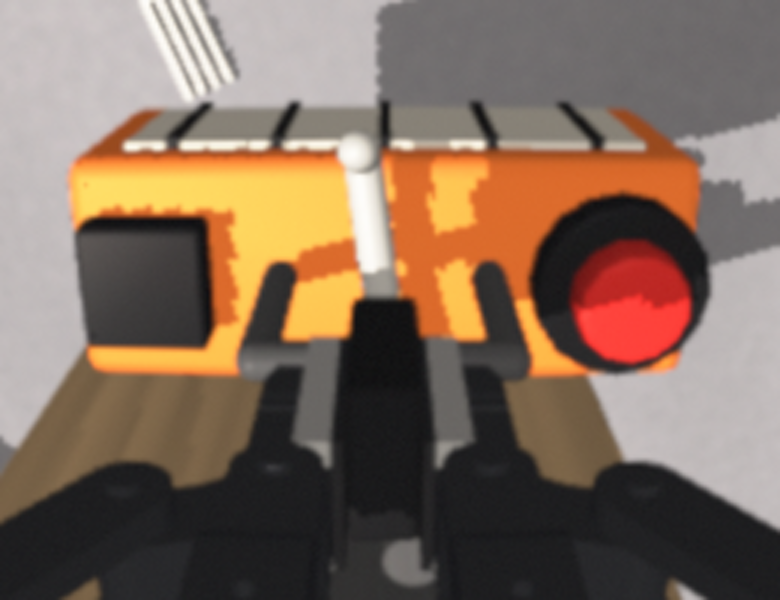

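servo_tool --pt "12 -1 0 0 0 0" --pt "25 -3 0 0 0 0" --pt "38 -5 0 0 0 0" --pt "51 -6 0 0 0 0" --pt "64 -7 0 0 0 0" --pt "80 -9 0 0 0 0" --pt "98 -10 0 0 0 0" --pt "98 -10 0 0 0 0"

```text
clock: 8.3
position: [0.4565, -0.0301, 0.2086]
ee_rot: [-0.001, 0.129, 0.992, 0.0]
contact_force: [0.8, -0.5, -3.5]
width: 0.0107
```

```bash
python3 - <<'E'
from h import *
s=telemetry.get_state();print(s['position'],s['contact_force'],s['width'])
im,d=snap('wrist','w9.png');im,d=snap('top','t9.png');np.save('t9.npy',d)
cv2.imwrite('pics/t9z.png',cv2.resize(cv2.imread('pics/t9.png')[100:260,160:380],None,fx=3.6,fy=3.6,interpolation=cv2.INTER_CUBIC))
E
```

```text
[ 0.4565 -0.0301  0.2086] [ 0.8224 -0.4912 -3.4712] 0.010721224595475429
```

View pics/w9.png

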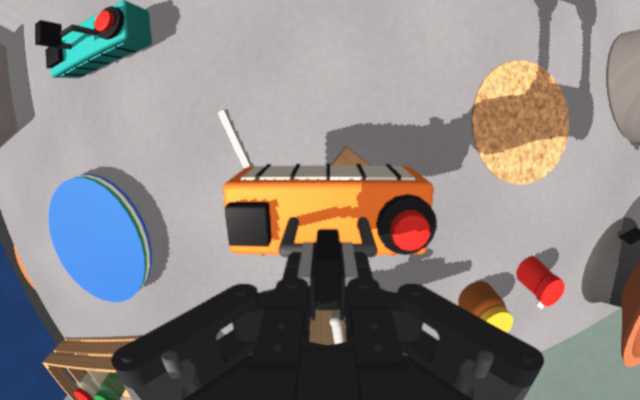

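View pics/t9z.png

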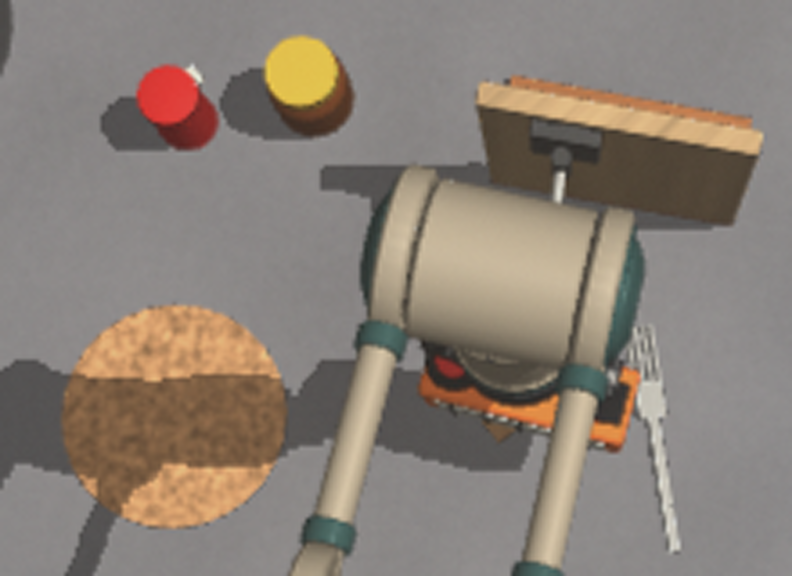

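```bash
python3 - <<'E'
from h import *
step([.4587,.2565,.2085],75.5)
E
```

```text
shift mm [ 74.6 277.6   0.4] rot deg [ 0.01  0.11 -0.3 ] | [ 0.46   -0.0309  0.209 ] t 8.4
```

servo_tool --pt "4 15 0 0 0 0" --pt "13 50 0 0 0 0" --pt "25 93 0 0 0 0" --pt "37 138 0 0 0 0" --pt "49 183 0 0 0 0" --pt "61 228 0 0 0 0" --pt "70 260 0 0 0 0" --pt "74 277 0 0 0 0"

```text
clock: 9.2
position: [0.4598, 0.2594, 0.2084]
ee_rot: [0.0, 0.127, 0.992, 0.001]
contact_force: [0.4, -0.2, -2.6]
width: 0.0109
```

servo_tool --pt "0 0 0 0 0 0" --pt "0 0 0 0 0 0" --pt "0 0 0 0 0 0"

```text
clock: 9.5
position: [0.4596, 0.2549, 0.2084]
ee_rot: [0.0, 0.129, 0.992, -0.0]
contact_force: [-0.8, -1.0, -4.3]
width: 0.0108
```

```bash
python3 - <<'E'
from h import *
s=telemetry.get_state();print(s['position'],s['contact_force'],s['width'])
im,d=snap('wrist','w10.png');V,U=np.mgrid[0:400,0:640];P=world('wrist',U,V,d);np.save('w10P.npy',P)
i=cv2.imread('pics/w10.png')
hsv=cv2.cvtColor(i,cv2.COLOR_BGR2HSV)
snap('scene','s10.png')
cv2.imwrite('pics/s10z.png',cv2.resize(cv2.imread('pics/s10.png')[80:240,270:450],None,fx=4,fy=4,interpolation=cv2.INTER_CUBIC))
o=(hsv[...,0]<14)&(hsv[...,1]>150)
# gradient: use patches of top
for (u0,u1,v0,v1) in [(270,390,192,240)]:
    m=o&(U>u0)&(U<u1)&(V>v0)&(V<v1)&(d>0);q=P[m]
    for k in range(5):
        c=q[:,:2].mean(0);A=np.c_[q[:,:2]-c,np.ones(len(q))];co=np.linalg.lstsq(A,q[:,2],rcond=None)[0];r=q[:,2]-A@co;q=q[abs(r)<.004] if k else q[abs(q[:,2]-np.median(q[:,2]))<.01]
    print(len(q),q.mean(0),co)
E
```

```text
[0.4596 0.2549 0.2084] [-0.7757 -1.021  -4.3268] 0.010786376930247659
1648 [0.4548 0.2648 0.1848] [0.0002 0.0038 0.1848]
```

View pics/w10.png

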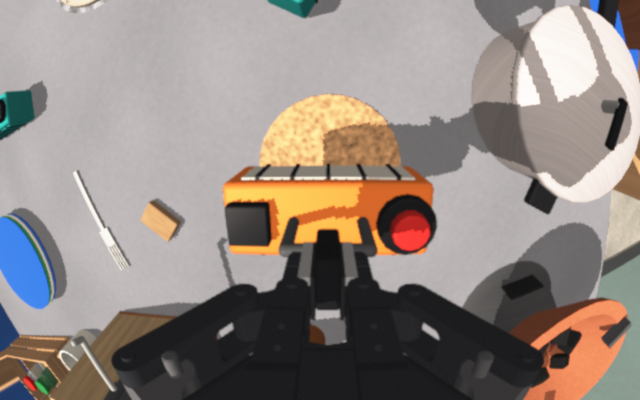

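View pics/s10z.png

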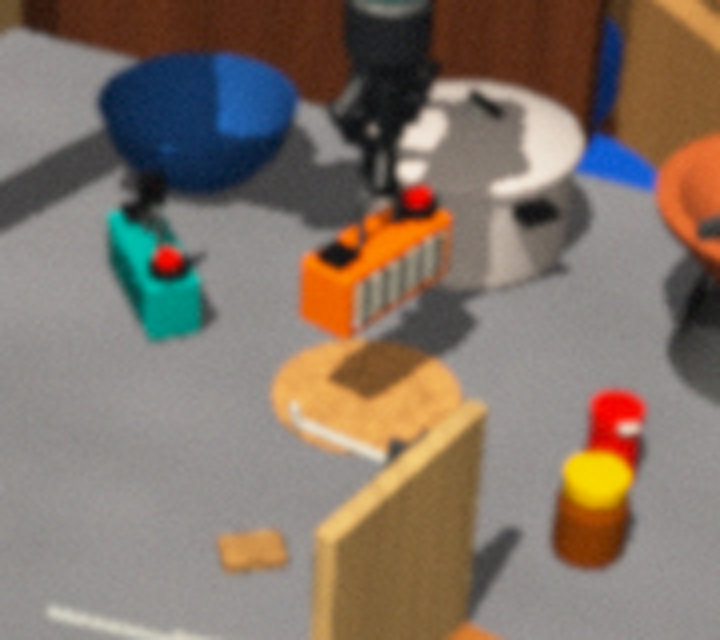

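servo_tool --pt "1 1 20 0 0 0" --pt "1 1 50 0 0 0" --pt "1 1 75 0 0 0" --pt "1 1 92 0 0 0" --pt "1 1 102 0 0 0" --pt "1 1 108 0 0 0" --pt "1 1 109 0 0 0" --pt "1 1 109 0 0 0"

```text
clock: 10.4
position: [0.4594, 0.2571, 0.1002]
ee_rot: [0.001, 0.129, 0.992, 0.0]
contact_force: [0.1, -0.1, -3.4]
width: 0.0107
```

servo_tool --pt "0 0 1 0 0 0" --pt "0 0 2 0 0 0" --pt "0 0 3 0 0 0" --pt "0 0 3 0 0 0"

```text
clock: 10.8
position: [0.4586, 0.257, 0.0966]
ee_rot: [0.0, 0.129, 0.992, 0.0]
contact_force: [-0.7, -0.6, -4.4]
width: 0.0107
```

servo_tool --pt "0 0 1 0 0 0" --pt "0 0 2 0 0 0" --pt "0 0 2 0 0 0" --pt "0 0 2 0 0 0"

```text
clock: 11.2
position: [0.4587, 0.2571, 0.0946]
ee_rot: [0.0, 0.129, 0.992, 0.0]
contact_force: [0.4, 0.4, -2.5]
width: 0.0108
```

Contact is starting: the held weight has dropped to 2.5 N. I'll go slightly further down.

servo_tool --pt "0 0 0.5 0 0 0" --pt "0 0 1 0 0 0" --pt "0 0 1 0 0 0" --pt "0 0 1 0 0 0"

```text
clock: 11.6
position: [0.459, 0.2575, 0.0944]
ee_rot: [0.0, 0.129, 0.992, 0.001]
contact_force: [-1.3, 2.8, 6.3]
width: 0.011
```

```bash
python3 - <<'E'
from h import *
s=telemetry.get_state();print(s['position'],s['contact_force'],s['width'])
im,d=snap('wrist','w11.png');V,U=np.mgrid[0:400,0:640];P=world('wrist',U,V,d)
i=cv2.imread('pics/w11.png')
hsv=cv2.cvtColor(i,cv2.COLOR_BGR2HSV)
snap('scene','s11.png')
cv2.imwrite('pics/s11z.png',cv2.resize(cv2.imread('pics/s11.png')[120:240,290:430],None,fx=5,fy=5,interpolation=cv2.INTER_CUBIC))
o=(hsv[...,0]<14)&(hsv[...,1]>150)
m=o&(U>270)&(U<390)&(V>192)&(V<240)&(d>0);q=P[m]
for k in range(5):
        c=q[:,:2].mean(0);A=np.c_[q[:,:2]-c,np.ones(len(q))];co=np.linalg.lstsq(A,q[:,2],rcond=None)[0];r=q[:,2]-A@co;q=q[abs(r)<.004] if k else q[abs(q[:,2]-np.median(q[:,2]))<.01]
print(len(q),q.mean(0),co)
E
```

```text
[0.459  0.2575 0.0944] [-1.278   2.8313  6.2589] 0.010957961754170081
1680 [0.454  0.2672 0.0708] [0.0024 0.0014 0.0708]
```

View pics/s11z.png

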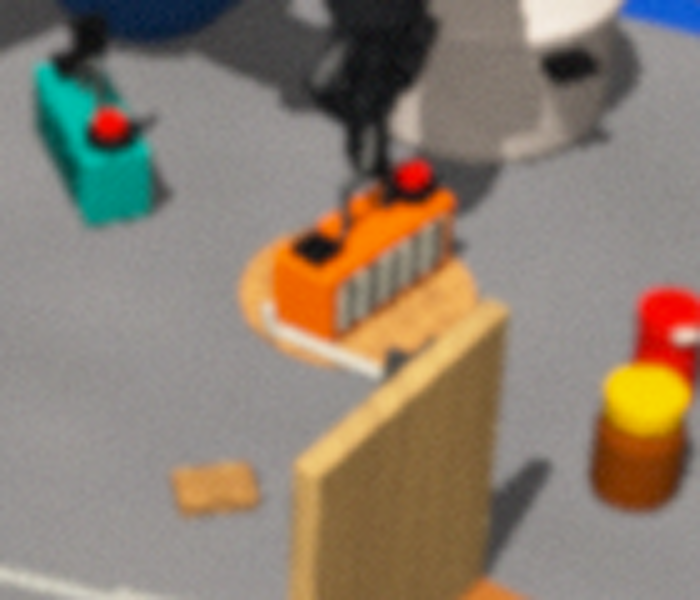

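servo_tool --pt "0 0 0 0 0 0" --pt "0 0 0 0 0 0" --pt "0 0 0 0 0 0" --pt "0 0 0 0 0 0" --pt "0 0 0 0 0 0" --pt "0 0 0 0 0 0" --pt "0 0 0 0 0 0" --pt "0 0 0 0 0 0" --hand 0

```text
clock: 12.5
position: [0.4587, 0.257, 0.0935]
ee_rot: [0.0, 0.129, 0.992, 0.0]
contact_force: [-0.4, 1.0, -1.2]
width: 0.0853
```

servo_tool --pt "0 0 -10 0 0 0" --pt "0 0 -30 0 0 0" --pt "0 0 -60 0 0 0" --pt "0 0 -100 0 0 0" --pt "0 0 -140 0 0 0" --pt "0 0 -170 0 0 0" --pt "0 0 -190 0 0 0" --pt "0 0 -190 0 0 0"

```text
clock: 13.3
position: [0.4604, 0.2577, 0.2877]
ee_rot: [0.004, 0.129, 0.992, 0.002]
contact_force: [0.4, 0.2, 0.1]
width: 0.0857
```

```bash
python3 - <<'E'
from h import *
s=telemetry.get_state();print(s['position'],s['contact_force'],s['width'])
im,d=snap('wrist','w12.png');V,U=np.mgrid[0:400,0:640];P=world('wrist',U,V,d);P[d<=0]=-1
i=cv2.imread('pics/w12.png');hsv=cv2.cvtColor(i,cv2.COLOR_BGR2HSV)
m=((hsv[...,0]<6)|(hsv[...,0]>174))&(hsv[...,1]>150)&(P[...,2]>.08)&(P[...,2]<.11)&(U>250)&(U<450)&(V>100)&(V<250)
q=P[m];print('button',len(q),q.mean(0),U[m].mean(),V[m].mean())
m=(hsv[...,2]<60)&(P[...,2]>.14)&(P[...,2]<.165)&(U>250)&(U<450)&(V>100)&(V<250)
q=P[m];print('tab',len(q),q.mean(0),cv2.minAreaRect((q[:,:2]*1000).astype(np.float32)))
m=(hsv[...,0]<15)&(hsv[...,1]>150)&(P[...,2]>.06)&(P[...,2]<.082)&(U>200)&(U<450)&(V>100)&(V<250)
q=P[m];print('casing',len(q),q.mean(0),cv2.minAreaRect((q[:,:2]*1000).astype(np.float32)))
im,d=snap('top','t12.png');np.save('t12.npy',d)
E
```

```text
[0.4604 0.2577 0.2877] [0.3631 0.1751 0.0625] 0.08566513768976049
button 374 [0.4699 0.3082 0.0886] 369.4812834224599 168.20855614973263
tab 221 [0.4549 0.2576 0.1499] ((455.8465881347656, 257.2381591796875), (11.344016075134277, 25.29962730407715), 75.81504821777344)
casing 1642 [0.4536 0.2657 0.0692] ((456.19232177734375, 256.4876708984375), (148.8148956298828, 54.807106018066406), 75.1395492553711)
```

View pics/w12.png

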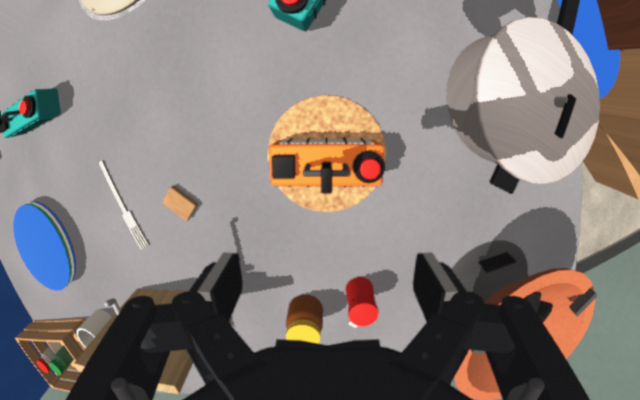

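View pics/t12.png

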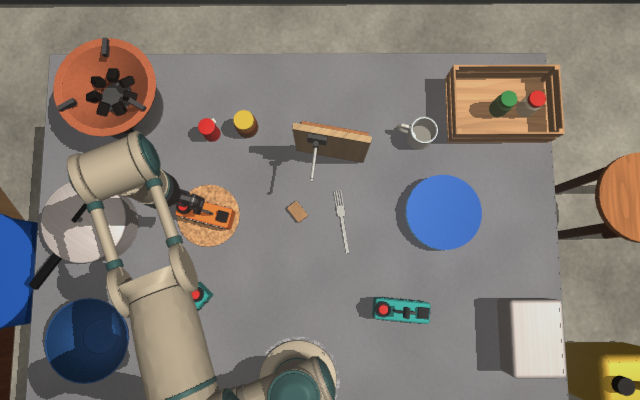

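```bash
python3 - <<'E'
from h import *
d=np.load('t12.npy');V,U=np.mgrid[0:400,0:640];P=world('top',U,V,d)
m=(P[...,2]>.19)&(P[...,2]<.222)&(U>300)&(U<330)&(V>140)&(V<185)
for v in range(136,184):
    k=m[v]&(abs(U[v]-313)<9)
    if k.any(): print(v,U[v][k].min(),U[v][k].max(),onplane('top',np.array([U[v][k].mean()]),np.array([v]),.204)[0],P[v][k].mean(0))
m=(P[...,2]>.226)&(P[...,2]<.243)&(U>285)&(U<378)&(V<165)&(V>110)
print(cv2.minAreaRect((P[m][:,:2]*1000).astype(np.float32)))
i=cv2.imread('pics/t12.png');cv2.imwrite('pics/t12z.png',cv2.resize(i[110:190,280:380],None,fx=7,fy=7,interpolation=cv2.INTER_CUBIC))
E
```

```text
141 309 321 [ 0.6248 -0.055   0.204 ] [ 0.6242 -0.055   0.2064]
142 314 321 [ 0.6222 -0.0607  0.204 ] [ 0.6203 -0.0608  0.2114]
143 314 318 [ 0.6196 -0.0575  0.204 ] [ 0.6161 -0.0576  0.2179]
144 313 318 [ 0.617  -0.0556  0.204 ] [ 0.613  -0.0557  0.2203]
145 313 318 [ 0.6144 -0.0556  0.204 ] [ 0.6115 -0.0557  0.2159]
146 313 318 [ 0.6118 -0.0556  0.204 ] [ 0.6101 -0.0556  0.2109]
147 314 318 [ 0.6092 -0.0568  0.204 ] [ 0.6099 -0.0568  0.2014]
148 314 317 [ 0.6066 -0.0555  0.204 ] [ 0.6076 -0.0555  0.2   ]
149 314 316 [ 0.6041 -0.0543  0.204 ] [ 0.604  -0.0543  0.2043]
150 314 316 [ 0.6015 -0.0543  0.204 ] [ 0.6015 -0.0543  0.2041]
151 314 316 [ 0.5989 -0.0542  0.204 ] [ 0.5996 -0.0542  0.2011]
152 314 316 [ 0.5963 -0.0542  0.204 ] [ 0.5977 -0.0542  0.1981]
153 314 316 [ 0.5937 -0.0542  0.204 ] [ 0.5942 -0.0542  0.2018]
154 313 316 [ 0.5911 -0.0529  0.204 ] [ 0.5917 -0.0529  0.2013]
155 313 315 [ 0.5885 -0.0517  0.204 ] [ 0.5892 -0.0516  0.2011]
156 313 315 [ 0.5859 -0.0517  0.204 ] [ 0.5861 -0.0517  0.2035]
157 313 315 [ 0.5834 -0.0517  0.204 ] [ 0.5842 -0.0516  0.2005]
158 313 315 
[... 920 characters left out ...]
 0.545  -0.0465  0.2029]
173 311 313 [ 0.5422 -0.0465  0.204 ] [ 0.5429 -0.0464  0.2004]
174 311 313 [ 0.5397 -0.0465  0.204 ] [ 0.54   -0.0464  0.2025]
175 311 313 [ 0.5371 -0.0464  0.204 ] [ 0.5376 -0.0464  0.2017]
176 311 313 [ 0.5346 -0.0464  0.204 ] [ 0.5351 -0.0464  0.2011]
177 310 313 [ 0.532  -0.0452  0.204 ] [ 0.5323 -0.0452  0.2026]
178 310 312 [ 0.5295 -0.0439  0.204 ] [ 0.5296 -0.0439  0.2034]
179 310 312 [ 0.5269 -0.0439  0.204 ] [ 0.5256 -0.044   0.2113]
180 310 312 [ 0.5244 -0.0439  0.204 ] [ 0.5222 -0.0441  0.2162]
181 311 311 [ 0.5218 -0.0439  0.204 ] [ 0.5205 -0.044   0.2116]
((633.625244140625, -94.97586822509766), (199.4734649658203, 30.399133682250977), 79.6911392211914)
```

View pics/t12z.png

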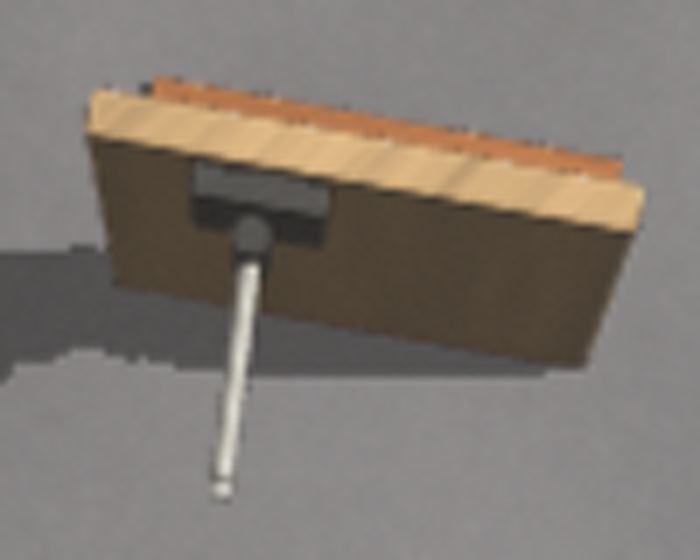

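```bash
python3 - <<'E'
from h import *
step([.552,-.003,.25],75.5)
E
```

```text
shift mm [-156.8 -227.4   33.7] rot deg [ 0.02  0.03 -0.3 ] | [0.4584 0.2569 0.2837] t 13.4
```

servo_tool --pt "-10 -15 0 0 0 0" --pt "-33 -48 0 0 0 0" --pt "-60 -86 0 0 0 0" --pt "-87 -125 0 0 0 0" --pt "-113 -164 0 0 0 0" --pt "-137 -200 10 0 0 0" --pt "-152 -221 25 0 0 0" --pt "-157 -227 34 0 0 0" --hand 255 --grip_force 60

```text
clock: 14.2
position: [0.5517, -0.0053, 0.2463]
ee_rot: [-0.002, 0.13, 0.991, -0.0]
contact_force: [-0.3, 0.4, 0.1]
width: -0.0002
```

servo_tool --pt "0 0 20 0 0 0" --pt "0 0 40 0 0 0" --pt "0 0 40 0 0 0"

```text
clock: 14.5
position: [0.5493, -0.0014, 0.2056]
ee_rot: [-0.004, 0.129, 0.992, 0.0]
contact_force: [-0.1, -0.5, 0.2]
width: 0.0002
```

```bash
python3 - <<'E'
from h import *
step([.552,-.003,.153],75.5)
im,d=snap('wrist','w13.png');V,U=np.mgrid[0:400,0:640];s=telemetry.get_state();Rm=quat(s['ee_rot']).as_matrix()
P=world('wrist',U,V,d);T=((P-s['position'])@Rm*1000).round(0).astype(int);P[d<=0]=-1
for v in range(226,252,2): print(v,[(u,*T[v,u].tolist()) for u in (304,310,316,322,328,334,340,346,352)])
for (u,v) in [(125,360),(245,293),(250,310),(410,293),(530,360),(180,320)]: print(u,v,T[v,u])
m=(P[...,2]>.196)&(P[...,2]<.222)&(abs(P[...,0]-.57)<.06)&(abs(P[...,1]+.05)<.03)
q=P[m];print(len(q), U[m].mean(),V[m].mean(),np.polyfit(q[:,0],q[:,1],1),q.min(0),q.max(0))
# tip
k=m&(P[...,2]>.211)&(P[...,0]<.54);print('tip',P[k].mean(0))
snap('scene','s13.png')
E
```

```text
shift mm [-3.5 -0.8 52.6] rot deg [-0.02 -0.51 -0.27] | [ 0.5493 -0.0014  0.2056] t 14.5
226 [(304, -76, -31, 205), (310, -76, -23, 205), (316, -76, -15, 205), (322, -76, -7, 205), (328, -76, 0, 204), (334, -76, 8, 204), (340, -76, 16, 205), (346, -76, 24, 204), (352, -76, 32, 205)]
228 [(304, -80, -32, 207), (310, -80, -24, 207), (316, -79, -15, 204), (322, -79, -7, 205), (328, -79, 0, 204), (334, -79, 8, 206), (340, -79, 16, 206), (346, -79, 24, 206), (352, -79, 32, 206)]
230 [(304, -82, -31, 204), (310, -82, -23, 205), (316, -82, -16, 206), (322, -82, -8, 205), (328, -82, 0, 206), (334, -82, 8, 205), (340, -82, 17, 206), (346, -82, 24, 205), (352, -82, 32, 205)]
232 [(304, -85, -32, 205), (310, -84, -23, 204), (316, -85, -16, 206), (322, -85, -8, 206), (328, -85, 0, 206), (334, -85, 9, 206), (340, -85, 17, 205), (346, -85, 25, 206), (352, -85, 33, 205)]
234 [(304, -88, -32, 204), (310, -88, -24, 206), (316, -88, -16, 205), (322, -89, -8, 207), (328, -88, 0, 206), (334, -87, 8, 204), (340, -88, 17, 206), (346, -88, 25, 204), (352, -88, 33, 205)]
236 [(304, -91, -32, 206), (310, -91
[... 1081 characters left out ...]
346, -93, 23, 179), (352, -106, 33, 206)]
248 [(304, -99, -31, 184), (310, -97, -23, 181), (316, 12, -6, -44), (322, 13, -3, -44), (328, 13, 0, -45), (334, 12, 3, -43), (340, 13, 6, -44), (346, -94, 23, 175), (352, -95, 31, 177)]
250 [(304, -98, -30, 176), (310, -97, -22, 175), (316, 13, -6, -47), (322, 13, -3, -47), (328, 12, 0, -46), (334, 13, 3, -47), (340, 13, 6, -46), (346, -95, 23, 170), (352, -93, 30, 167)]
125 360 [  14  -58 -126]
245 293 [ 14 -30 -86]
250 310 [ 13 -26 -94]
410 293 [ 13  30 -84]
530 360 [  14   57 -126]
180 320 [  13  -49 -102]
1085 262.23133640552993 245.8811059907834 [-0.1336  0.0287] [ 0.5187 -0.0533  0.2   ] [ 0.5863 -0.0381  0.2186]
tip [ 0.5222 -0.0412  0.2156]
```

View pics/w13.png

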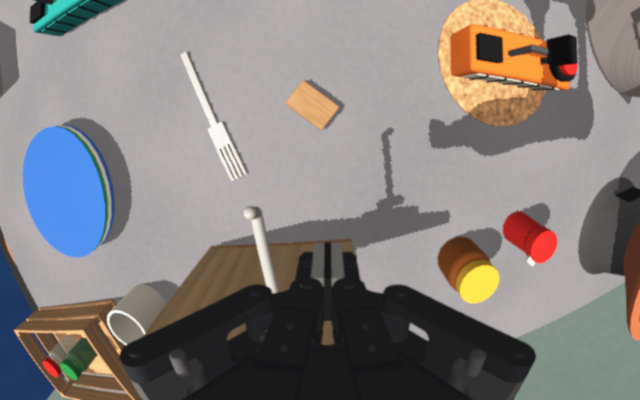

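```bash
python3 - <<'E'
from h import *
H=np.array([.6097,-.054]);s=telemetry.get_state();print(s['position'],s['ee_rot'])
a=np.radians(75.3);ty=np.array([np.cos(a),np.sin(a)]);tx=np.array([-np.sin(a),np.cos(a)])
for th in [-10,2,12,22,32,42,52,62,72,80,86,90,93]:
    t=np.radians(170+th);u=np.array([np.cos(t),np.sin(t)]);n=np.array([np.sin(t),-np.cos(t)])
    c=.0145+.003*max(th,0)/90
    p=H+.062*u+c*n;dl=(p-s['position'][:2])*1000
    print(th,p.round(4),'tool',(dl@tx).round(1),(dl@ty).round(1))
step([.55,0,.152])
E
```

```text
[ 0.5518 -0.0017  0.2089] [-0.001   0.1284  0.9917  0.0002]
-10 [ 0.5564 -0.0192] tool -8.9 -15.7
2 [ 0.5503 -0.0309] tool -6.0 -28.6
12 [ 0.5472 -0.0413] tool -5.6 -39.4
22 [ 0.5459 -0.052 ] tool -7.1 -50.1
32 [ 0.5464 -0.0628] tool -10.3 -60.4
42 [ 0.5487 -0.0734] tool -15.2 -70.1
52 [ 0.5528 -0.0834] tool -21.7 -78.7
62 [ 0.5585 -0.0927] tool -29.6 -86.2
72 [ 0.5657 -0.1008] tool -38.6 -92.3
80 [ 0.5724 -0.1064] tool -46.5 -96.0
86 [ 0.5779 -0.11  ] tool -52.7 -98.0
90 [ 0.5817 -0.112 ] tool -56.9 -99.1
93 [ 0.5847 -0.1134] tool -60.2 -99.6
shift mm [ 2.   1.2 56.9] rot deg [0. 0. 0.] | [ 0.5518 -0.0017  0.2089] t 14.6
```

servo_tool --pt "-2 -1 25 0 0 0" --pt "-4 -3 50 0 0 0" --pt "-6 -6 56 0 0 0" --pt "-8 -12 56 0 0 0" --pt "-8 -14 56 0 0 0" --pt "-8 -14 56 0 0 0"

```text
clock: 15.2
position: [0.5576, -0.0187, 0.1551]
ee_rot: [0.001, 0.129, 0.992, 0.0]
contact_force: [-0.4, -0.7, 0.3]
width: 0.0001
```

```bash
python3 - <<'E'
from h import *
s=telemetry.get_state();print(s['position'],s['contact_force'])
im,d=snap('wrist','w14.png')
E
```

```text
[ 0.5576 -0.0187  0.1551] [-0.4264 -0.6664  0.265 ]
```

View pics/w14.png

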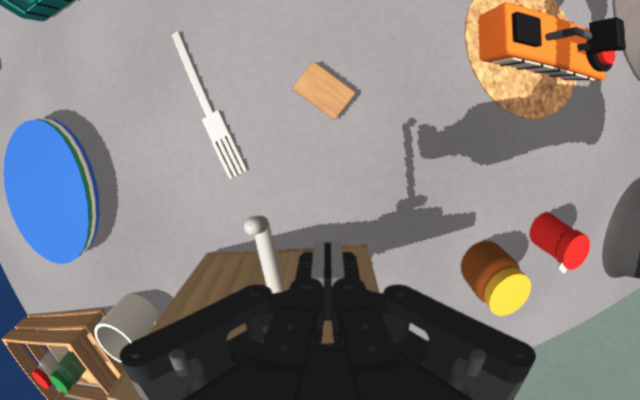

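servo_tool --pt "2 -4 5 0 0 0" --pt "4 -12 5 0 0 0" --pt "4 -18 5 0 0 0" --pt "4 -24 5 0 0 0" --pt "3 -35 5 0 0 0" --pt "0 -45 5 0 0 0" --pt "-5 -55 5 0 0 0" --pt "-12 -64 5 0 0 0"

```text
clock: 16.05
position: [0.5518, -0.0842, 0.1485]
ee_rot: [-0.0, 0.129, 0.992, 0.0]
contact_force: [0.1, 1.2, -0.9]
width: 0.0001
```

```bash
python3 - <<'E'
from h import *
s=telemetry.get_state();print(s['position'],s['contact_force'])
im,d=snap('wrist','w15.png')
s=telemetry.get_state();print(s['position'],s['contact_force'])
E
```

```text
[ 0.5518 -0.0842  0.1485] [ 0.0761  1.2104 -0.8782]
[ 0.5531 -0.0862  0.1485] [ 0.299  -0.9709 -0.1392]
```

View pics/w15.png

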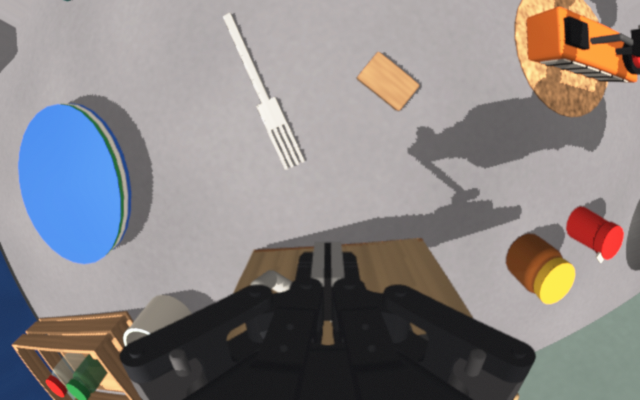

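servo_tool --pt "-8 -7 0 0 0 0" --pt "-17 -13 0 0 0 0" --pt "-21 -15 0 0 0 0" --pt "-25 -17 0 0 0 0" --pt "-28 -18 0 0 0 0" --pt "-31 -19 0 0 0 0"

```text
clock: 16.7
position: [0.577, -0.1093, 0.1484]
ee_rot: [-0.0, 0.129, 0.992, 0.0]
contact_force: [-0.7, 0.4, 0.6]
width: -0.0
```

servo_tool --pt "-2 0 0 0 0 0" --pt "-4 -1 0 0 0 0" --pt "-4 -1 0 0 0 0"

```text
clock: 17.0
position: [0.5809, -0.1116, 0.1486]
ee_rot: [0.0, 0.129, 0.992, -0.0]
contact_force: [-0.2, 0.2, -0.5]
width: -0.0
```

```bash
python3 - <<'E'
from h import *
im,d=snap('wrist','w16.png');snap('scene','s16.png')
s=telemetry.get_state();print(s['position'],s['contact_force'])
cv2.imwrite('pics/s16z.png',cv2.resize(cv2.imread('pics/s16.png')[100:260,290:450],None,fx=3.7,fy=3.7,interpolation=cv2.INTER_CUBIC))
E
```

```text
[ 0.5808 -0.1116  0.1486] [ 0.337  -0.1908 -0.1053]
```

View pics/w16.png

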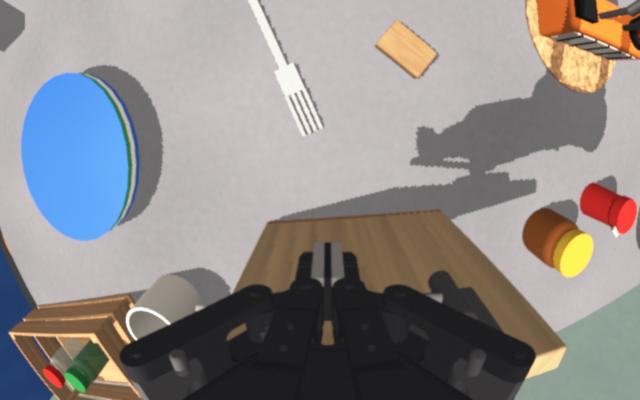

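View pics/s16z.png

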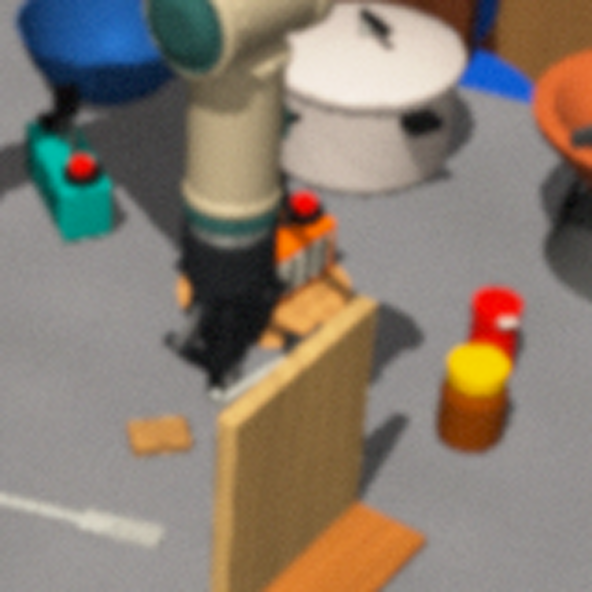

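servo_tool --pt "-1 0 0 0 0 0" --pt "-2 0 0 0 0 0" --pt "-3 0 0 0 0 0" --pt "-3 0 0 0 0 0"

```text
clock: 17.5
position: [0.5837, -0.1123, 0.1486]
ee_rot: [0.0, 0.129, 0.992, -0.0]
contact_force: [-0.3, -1.0, 0.7]
width: 0.0
```

servo_tool --pt "-1 0 0 0 0 0" --pt "-2 0 0 0 0 0" --pt "-2 0 0 0 0 0"

```text
clock: 17.8
position: [0.5856, -0.1128, 0.1485]
ee_rot: [0.0, 0.129, 0.992, 0.0]
contact_force: [-1.3, -0.2, 0.4]
width: -0.0001
```

servo_tool --pt "-1 0 0 0 0 0" --pt "-2 0 0 0 0 0" --pt "-2 0 0 0 0 0"

```text
clock: 18.1
position: [0.5876, -0.1133, 0.1485]
ee_rot: [0.0, 0.129, 0.992, 0.0]
contact_force: [-1.1, -0.3, 1.1]
width: -0.0002
```

```bash
python3 - <<'E'
from h import *
im,d=snap('top','t17.png');s=telemetry.get_state();print(s['position'],s['contact_force'])
i=cv2.imread('pics/t17.png');cv2.imwrite('pics/t17z.png',cv2.resize(i[100:200,270:390],None,fx=6,fy=6,interpolation=cv2.INTER_CUBIC))
E
```

```text
[ 0.5876 -0.1132  0.1485] [-1.0157 -0.0426  0.2902]
```

View pics/t17z.png

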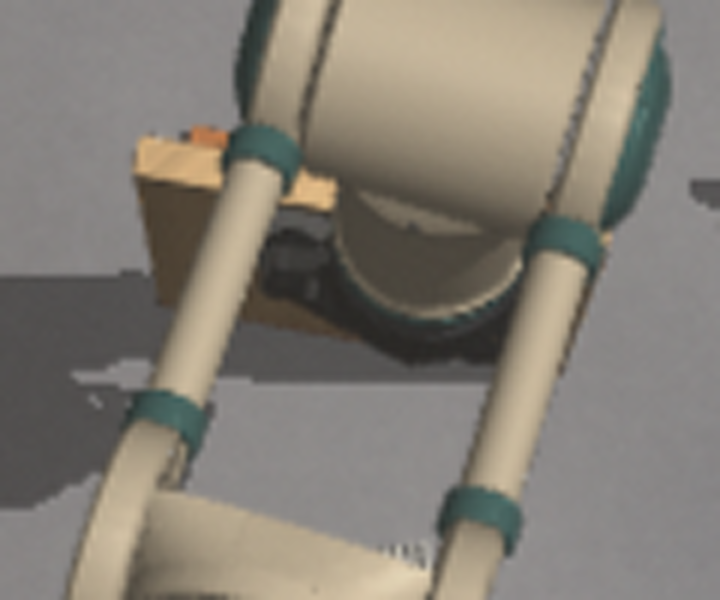

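servo_tool --pt "-1 0 0 0 0 0" --pt "-2 0 0 0 0 0" --pt "-3 0 0 0 0 0" --pt "-3 0 0 0 0 0"

```text
clock: 18.55
position: [0.5878, -0.1133, 0.1483]
ee_rot: [-0.003, 0.129, 0.992, 0.0]
contact_force: [-7.4, 0.6, 3.2]
width: -0.0001
```

servo_tool --pt "5 0 0 0 0 0" --pt "20 0 0 0 0 0" --pt "40 0 -10 0 0 0" --pt "50 10 -50 0 0 0" --pt "50 40 -85 0 0 0" --pt "50 70 -105 0 0 0" --pt "50 100 -105 0 0 0" --pt "50 100 -105 0 0 0"

```text
clock: 19.35
position: [0.5694, -0.0011, 0.2548]
ee_rot: [0.002, 0.127, 0.992, 0.001]
contact_force: [-0.7, -0.2, 1.0]
width: -0.0
```

```bash
python3 - <<'E'
from h import *
im,d=snap('wrist','w18.png');s=telemetry.get_state();print(s['position'],s['contact_force'])
im,d=snap('top','t18.png');np.save('t18.npy',d)
i=cv2.imread('pics/t18.png');cv2.imwrite('pics/t18z.png',cv2.resize(i[100:200,270:390],None,fx=6,fy=6,interpolation=cv2.INTER_CUBIC))
E
```

```text
[ 0.5684 -0.003   0.254 ] [-0.3101  0.1652  0.3211]
```

View pics/w18.png

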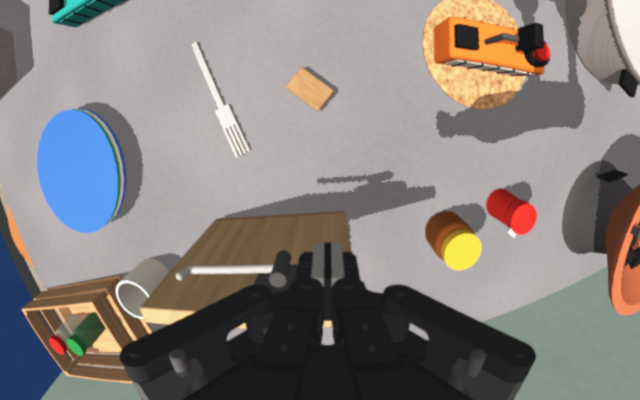

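View pics/t18z.png

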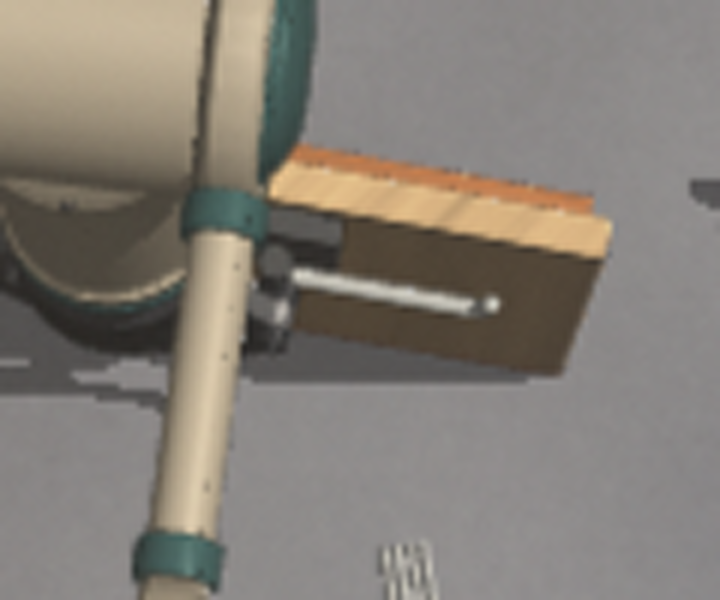

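```bash
python3 - <<'E'
from h import *
s=telemetry.get_state();print(s['qpos'])
step([.470,.309,.16],75.5-90);step([.470,.309,.16],75.5+90)
E
```

```text
[-0.1296  0.2388  1.4192 -0.0003  1.4824 -1.4436]
shift mm [174.3 278.   93.2] rot deg [ 0.05  0.06 89.79] | [ 0.5679 -0.0041  0.2535] t 19.45
shift mm [174.3 278.   93.2] rot deg [ -0.06   0.05 -90.21] | [ 0.5679 -0.0041  0.2535] t 19.45
```

servo_tool --pt "12 19 0 0 0 8" --pt "35 55 0 0 0 16" --pt "59 94 0 0 0 24" --pt "83 133 0 0 0 32" --pt "107 171 0 0 0 40" --pt "131 209 0 0 0 48" --pt "154 246 0 0 0 56" --pt "170 271 0 0 0 64"

```text
clock: 20.25
position: [0.4718, 0.3022, 0.253]
ee_rot: [-0.0, 0.637, 0.771, 0.0]
contact_force: [1.1, -0.6, 0.5]
width: 0.0002
```

```bash
python3 - <<'E'
from h import *
step([.470,.309,.15],-14.5)
E
```

```text
shift mm [  7.   -0.5 103. ] rot deg [-0.   -0.02 25.36] | [0.4718 0.3022 0.253 ] t 20.25
```

servo_tool --pt "4 0 0 0 0 8" --pt "6 0 0 0 0 16" --pt "6 0 30 0 0 24" --pt "6 0 60 0 0 25.5" --pt "6 0 85 0 0 25.5" --pt "6 0 100 0 0 25.5" --pt "6 0 103 0 0 25.5" --pt "6 0 103 0 0 25.5"

```text
clock: 21.05
position: [0.4714, 0.306, 0.15]
ee_rot: [0.0, 0.79, 0.613, -0.0]
contact_force: [-0.6, 0.8, 0.4]
width: -0.0002
```

```bash
python3 - <<'E'
from h import *
im,d=snap('wrist','w19.png');s=telemetry.get_state();print(s['position'],s['contact_force'])
V,U=np.mgrid[0:400,0:640];P=world('wrist',U,V,d);P[d<=0]=-1
hsv=cv2.cvtColor(cv2.imread('pics/w19.png'),cv2.COLOR_BGR2HSV)
m=((hsv[...,0]<6)|(hsv[...,0]>174))&(hsv[...,1]>150)&(P[...,2]>.07)&(P[...,2]<.12)&(U>200)&(U<450)&(V>100)&(V<350)
q=P[m];print('button',len(q),q.mean(0),np.percentile(q[:,2],[10,50,90]),U[m].mean(),V[m].mean(),q.min(0),q.max(0))
for y in (0,): print(proj('wrist',[s['position']+[0,0,.038],[s['position'][0],s['position'][1],.093]]))
step([.470,.309,.15],-14.5)
E
```

```text
[0.4719 0.3064 0.1509] [ 0.2009 -0.1234 -0.1766]
button 886 [0.4735 0.3108 0.0922] [0.0858 0.0933 0.0944] 330.0022573363431 197.29119638826185 [0.4599 0.2931 0.082 ] [0.4861 0.3229 0.096 ]
[[330.6658 261.2105]
 [329.458  203.236 ]]
shift mm [ 2.  -2.5  0.9] rot deg [ 0.05 -0.03  0.15] | [0.4719 0.3064 0.1509] t 21.1
```

View pics/w19.png

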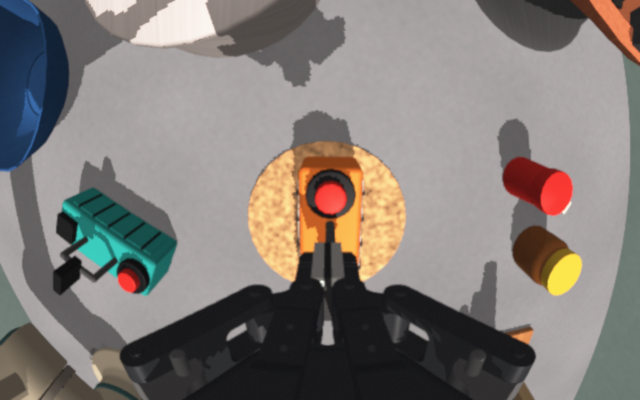

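servo_tool --pt "2 -1 25 0 0 0" --pt "2.5 -1 50 0 0 0" --pt "2.5 -1 70 0 0 0" --pt "2.5 -1 82 0 0 0" --pt "2.5 -1 88 0 0 0" --pt "2.5 -1 88 0 0 0"

```text
clock: 21.7
position: [0.4711, 0.3095, 0.0626]
ee_rot: [0.0, 0.79, 0.614, 0.0]
contact_force: [-0.3, -0.5, 0.4]
width: 0.0004
```

```bash
python3 - <<'E'
from h import *
im,d=snap('wrist','w20.png');s=telemetry.get_state();print(s['position'],s['contact_force'])
cv2.imwrite('pics/w20z.png',cv2.resize(cv2.imread('pics/w20.png')[130:330,220:440],None,fx=3.5,fy=3,interpolation=cv2.INTER_CUBIC))
E
```

```text
[0.4715 0.3097 0.0632] [ 0.6473 -0.0963  0.8862]
```

View pics/w20z.png

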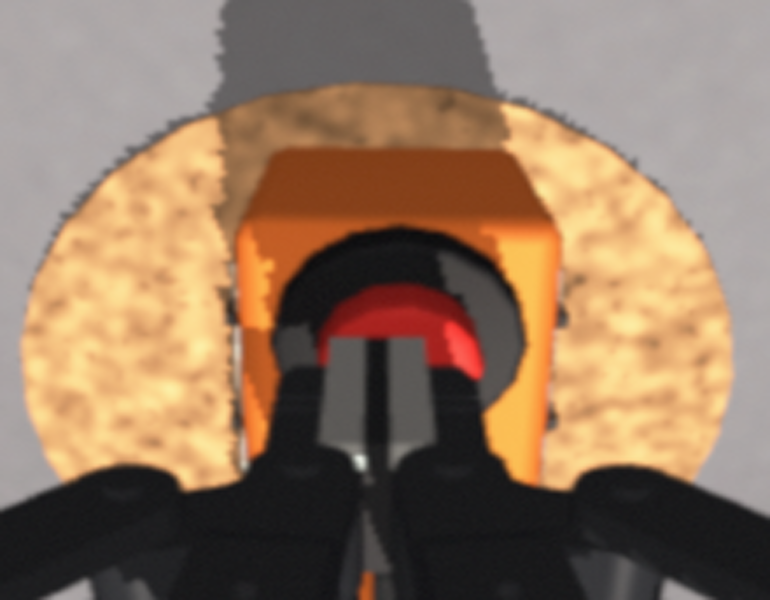

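servo_tool --pt "0 1.5 0 0 0 0" --pt "0 2.5 2 0 0 0" --pt "0 2.5 4 0 0 0" --pt "0 2.5 6 0 0 0" --pt "0 2.5 7 0 0 0" --pt "0 2.5 8 0 0 0" --pt "0 2.5 9 0 0 0" --pt "0 2.5 9 0 0 0"

```text
clock: 22.55
position: [0.474, 0.3091, 0.0539]
ee_rot: [0.0, 0.79, 0.614, 0.001]
contact_force: [1.6, -0.1, 4.1]
width: 0.0002
```

servo_tool --pt "0 0 1 0 0 0" --pt "0 0 2 0 0 0" --pt "0 0 2 0 0 0"

```text
clock: 22.85
position: [0.474, 0.3091, 0.0531]
ee_rot: [0.0, 0.79, 0.614, 0.001]
contact_force: [-0.4, -1.2, 11.7]
width: 0.0004
```

```bash
python3 - <<'E'
from h import *
im,d=snap('wrist','w21.png');s=telemetry.get_state();print(s['position'],s['contact_force'])
cv2.imwrite('pics/w21z.png',cv2.resize(cv2.imread('pics/w21.png')[130:330,220:440],None,fx=3.5,fy=3,interpolation=cv2.INTER_CUBIC))
E
```

```text
[0.474  0.3091 0.0531] [-0.1646 -1.7038 11.6727]
```

View pics/w21z.png

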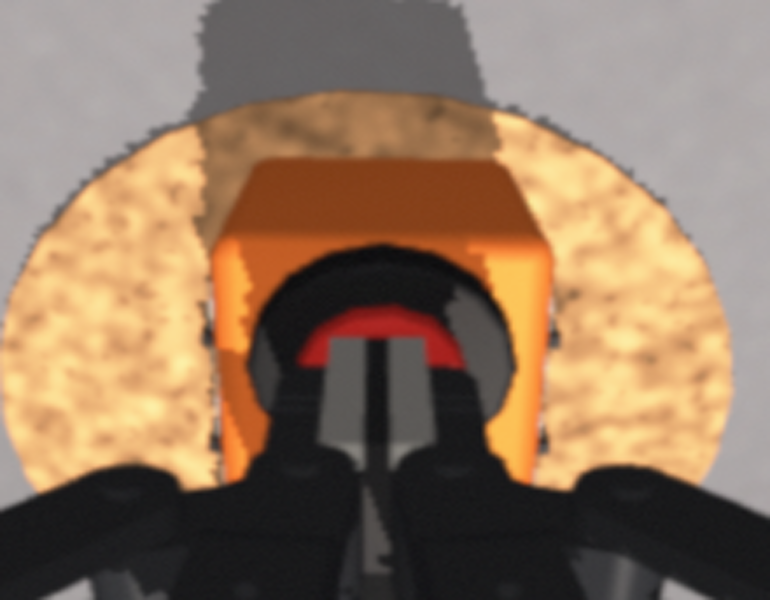

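servo_tool --pt "0 0 1 0 0 0" --pt "0 0 2 0 0 0" --pt "0 0 2 0 0 0"

```text
clock: 23.2
position: [0.4741, 0.3092, 0.0529]
ee_rot: [0.0, 0.79, 0.614, 0.002]
contact_force: [-3.0, -2.4, 22.6]
width: 0.0002
```

servo_tool --pt "0 0 -4 0 0 0" --pt "0 0 -4 0 0 0"

```text
clock: 23.4
position: [0.4739, 0.3091, 0.0545]
ee_rot: [0.0, 0.79, 0.614, 0.001]
contact_force: [2.1, 0.8, 4.1]
width: -0.0002
```

servo_tool --pt "0 0 -1 0 0 0" --pt "0 0 -1 0 0 0"

```text
clock: 23.6
position: [0.4739, 0.3091, 0.0546]
ee_rot: [0.0, 0.79, 0.614, 0.001]
contact_force: [2.7, 0.9, 4.1]
width: -0.0
```

servo_tool --pt "0 0 -2 0 0 0" --pt "0 0 -2 0 0 0"

```text
clock: 23.8
position: [0.4734, 0.309, 0.0565]
ee_rot: [-0.0, 0.79, 0.614, 0.0]
contact_force: [2.2, 1.7, 3.0]
width: 0.0001
```

servo_tool --pt "0 0 -2 0 0 0" --pt "0 0 -2 0 0 0"

```text
clock: 24.0
position: [0.4726, 0.3087, 0.0583]
ee_rot: [-0.0, 0.79, 0.614, -0.001]
contact_force: [0.9, 0.0, 2.2]
width: -0.0
```

servo_tool --pt "0 0 -2 0 0 0" --pt "0 0 -2 0 0 0"

```text
clock: 24.2
position: [0.4718, 0.3084, 0.06]
ee_rot: [-0.0, 0.79, 0.614, -0.001]
contact_force: [0.4, -0.9, -0.1]
width: -0.0004
```

The retreat showed the button's spring curve: hard stop at z ≈ 0.053 m (22.6 N), 4.1, 3.0 and 2.2 N on the way up, then free at about 0.060. That is the full 6 mm of travel. I'll retreat and verify.

servo_tool --pt "0 0 -10 0 0 0" --pt "0 0 -40 0 0 0" --pt "0 0 -80 0 0 0" --pt "0 0 -120 0 0 0" --pt "20 0 -150 0 0 0" --pt "50 0 -160 0 0 0" --pt "50 0 -160 0 0 0" --pt "50 0 -160 0 0 0"

```text
clock: 25.0
position: [0.4849, 0.3572, 0.2205]
ee_rot: [0.0, 0.789, 0.614, -0.001]
contact_force: [-0.3, 0.3, -0.5]
width: 0.0
```

```bash
python3 - <<'E'
from h import *
im,d=snap('wrist','w22.png');s=telemetry.get_state();print(s['position'],s['contact_force'],s['clock'])
V,U=np.mgrid[0:400,0:640];P=world('wrist',U,V,d);P[d<=0]=-1
hsv=cv2.cvtColor(cv2.imread('pics/w22.png'),cv2.COLOR_BGR2HSV)
red=((hsv[...,0]<6)|(hsv[...,0]>174))&(hsv[...,1]>150)
near=np.hypot(P[...,0]-.459,P[...,1]-.257)<.1
m=red&near&(P[...,2]>.07)&(P[...,2]<.12)
q=P[m];print('button',len(q),np.percentile(q[:,2],[10,50,90]),np.median(q,0))
m=(hsv[...,2]<60)&near&(P[...,2]>.14)&(P[...,2]<.165)
q=P[m];print('tab',len(q),q.mean(0),cv2.minAreaRect((q[:,:2]*1000).astype(np.float32)))
m=(hsv[...,0]<15)&(hsv[...,1]>150)&near&(P[...,2]>.062)&(P[...,2]<.08)
q=P[m];c=q[:,:2].mean(0);print('casing',len(q),q.mean(0),np.linalg.lstsq(np.c_[q[:,:2]-c,np.ones(len(q))],q[:,2],rcond=None)[0],cv2.minAreaRect((q[:,:2]*1000).astype(np.float32)))
snap('top','t22.png');snap('scene','s22.png')
E
```

```text
[0.4846 0.3566 0.2199] [-0.0949 -0.5228 -0.3193] 25.05
button 506 [0.0833 0.0919 0.0929] [0.4722 0.31   0.0919]
tab 0 [nan nan nan] ((0.0, 0.0), (0.0, 0.0), 0.0)
casing 668 [0.4651 0.3106 0.0695] [-0.0144 -0.0054  0.0695] ((469.8968200683594, 299.06475830078125), (62.24653244018555, 55.52873611450195), 74.6689682006836)<stdin>:10: RuntimeWarning: Mean of empty slice.
  ret = um.true_divide(
```

View pics/t22.png

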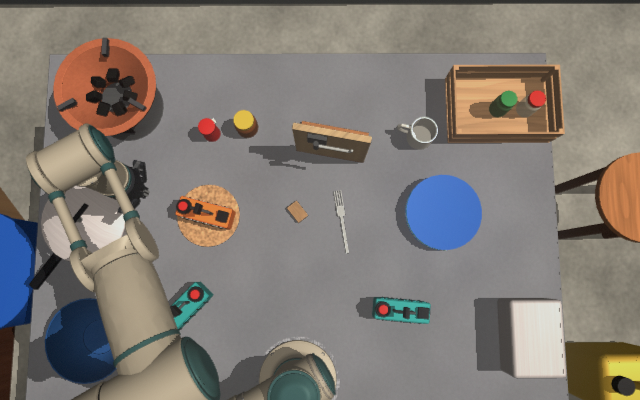

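View pics/s22.png

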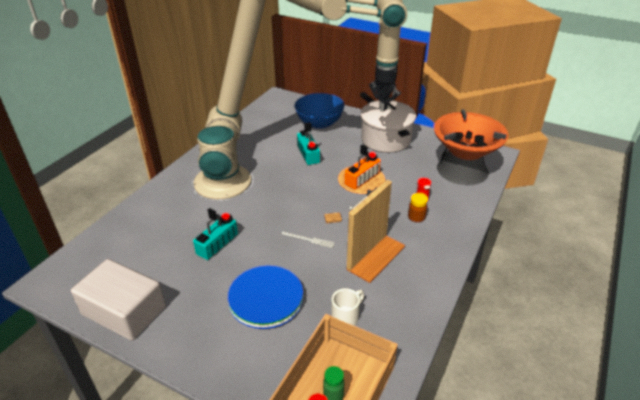

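View pics/w22.png

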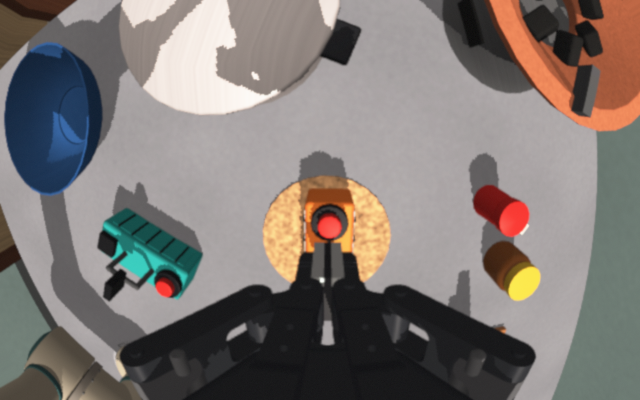

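```bash
python3 -c "
from h import *
print(sign_off())"
```

```text
the job is handed in; nothing more can be done
None
```

I finished all the steps and handed the job in after about 25 s of the 58 s; sign-off gives no verdict. The orange lantern is standing on the mat, the hook is folded, and the red button was pressed and came back up.

**Last checks**
- **Lantern:** It stands upright within a few mm of the mat's centre. The casing top measured 0.070 m, where 0.071 m is expected on the mat. Its casing fit at the end was limited, because the fingers hid the tab from the wrist camera.
- **Hook:** I pushed it until it met its stop at 7.4 N. From above it lies parallel to the board to within about 1°.
- **Button:** The force rose to 22.6 N at the hard stop. On the way up it read 4.1, 3.0 and 2.2 N, then nothing, over about 6 mm. The top then measured 0.092–0.093 m, which is up.
- **Other things:** They look unmoved in the final pictures, and the arm touched nothing at the end. I did not measure their positions again.

**What disagreed**
- **Finger length:** The real finger ends are about 34–38 mm short of the reported TCP. My first grasp therefore shut on nothing just above the tab, without disturbing the lantern, and I used the measured offset from then on.
- **Camera difference:** The top and wrist cameras differed by about 4–5 mm on the tab's position, which did not affect the grasp.

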